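Dial the tenon feeder's program and fill its magazine

ROBOT

A 6-joint arm with a two-finger parallel gripper is mounted at the origin on the work surface. World frame = base frame: x ahead of the robot, y to its left, z up, the work surface at z = 0. Lengths are in mm, angles in rad, forces in N, time in s.
With the tool pointing down it reaches from about 350 to 875 mm from the base axis. Payload 4.2 kg.
Tool frame: the origin (TCP) lies midway between the tips of the shut fingers; the grasp point (between the pads) lies 19 mm behind it; z points along the fingers, y is the direction in which the jaws open and shut (so a half turn about z gives the same grasp; the last joint's range is limited). The gripper opens to 85 mm and grips with 20 to 120 N. Pads are 22 mm wide; open, the fingers measure 114 mm over their backs; the gripper's body (76 mm by 85 mm) begins 54 mm behind the grasp point. The pads swing forward as they close: fully open they stand 13 mm farther back than shut.
Start: joints at [-0.881, 0.385, 0.008, 0, -1.194, -0.259], TCP at [261.011, -567.867, 231.312] pointing down, gripper open.
Joint ranges: [-3.14, 3.14], [-1.21, 2.06], [-1.07, 1.41], [-3.16, 2.05], [-2.99, -0.16], [-3.1, 3.1]. Speed limits (rad/s): [2.79, 2.79, 3.14, 3.14, 3.14, 3.14].

INTERFACE

Orientations are given as a unit quaternion [x, y, z, w].
In Python, from bench import arm gives the robot as it stands. The module is installed in compiled form; this text tells all that it offers.
- The arm moves only by the tool drive_tool, never from a script. Its argument "moves" is a list that holds one entry, the list of rows, each a list of 7 numbers: the opening, from 0 (shut) to 1 (fully open), then the shift along the tool's x, y, z in m, then the turn, a rotation vector about the tool's x, y, z in rad. In form: [[[hand, dx, dy, dz, wx, wy, wz], ...]]. A call has 1 to 20 rows; each row shifts and turns the pose as measured when the row begins, along the tool's axes as they then stand; what a row does not reach is not made up. A row lasts 1/10 s, in which the tool goes at most 50 mm and 8.59 degrees, less where a joint would pass 70% of its speed; a pose out of reach is approached as far as the arm can. A call with a gripper value outside its range is refused whole. The fingers move at their own pace and stop on an object; the grip force is fixed at half the most. Time passes only in rows, so rows that do not move let the fingers close. It gives the time, the measured TCP pose, the force and the opening at its end, in the units of the state.
- arm.read_state(): the state, without advancing time (a new reading comes with each control period).
- arm.get_image(name): name is "side" or "top"; returns (picture, depth): 420x560x3 uint8, red, green, blue; 420x560 float32, mm along the optical axis (not along the pixel's ray), 0 where there is no reading.
- arm.camera_params(name): a dict with "fov_y" (degrees; the focal length in pixels is half the picture's height over the tangent of half this angle, whatever the lens; pixels are square), "cx", "cy" (the principal point, pixels), "world_from_camera" (4x4, takes a point from camera to world coordinates). Camera axes: x right, y down, z forward; pixel columns grow to the right and rows downward; lengths in mm; the calibration is good to about 2 mm. A picture is of the moment at which its call begins. camera_params takes no time and is no camera call.
- arm.job_done(): hands the job in, once; it reports no verdict.
The state is a dict: "clock": time; "joints": joint angles; "joint_vel": joint speeds; "joint_efforts": joint torques, N m; "position": TCP position; "ee_rot": TCP orientation; "contact_force": force on the tool from outside, world axes, zero at the start; "wrist_torque": the same for the moment, N m; "gripper_width": finger opening in mm.
Only numpy, scipy, OpenCV 4.12 (cv2) and the standard library are available. Lean on these libraries where they do the work, as an engineer would, in place of code of your own. Each camera call takes 0.05 s, during which the arm holds its last target.

TASK

First dial program 7-2-5-3 on the selector (read left to right from the robot's side), each digit square at the top beside its pointer, and press the enter button right down to load it. Then lay all the loose tenons in the loading chute, carry it to the feeder and tip it so that they slide down the chute into the magazine's mouth, all of them right inside. Finally lay the empty chute back on its cork mat, right way up, and leave everything else on the bench alone.

Things in the scene. Friction and masses are not known exactly. Their poses are not given: they have to be found in the camera images.
- selector: Program selector: grey box 150 x 200 x 88 mm (x, y, z) bolted down, origin under its centre, +x away from the robot. Four wheels side by side, 36 mm apart, stand 18 mm out of its top at x = 0; axle along y, 80 mm up. Each: black rubber rim 52 mm dia, 16 mm wide, and at its -y side a white drum 47 mm dia with black digits, upright seen from the robot. The digit on top, by the orange pointer, is set.
- wheel_1 (a joint): Digit wheel leftmost (y = +54 mm in the selector's frame), rad; that y is mid-rim, its top 106 mm above the bench. Digit set = value / 0.628 (0: 0, 0.628: 1, ... 5.655: 9); stops at -0.12 and 5.78, no wrap. Grows as its top is pushed to the selector's +x, away from the robot. Light friction (0.8 N at the rim), no clicks; stays where left. A fingertip pressed on top (2 to 10 N) and drawn along x rolls it, 26 mm per rad.
- wheel_2 (a joint): Digit wheel second from left (y = +18 mm), rad; that y is mid-rim, its top 106 mm above the bench. Digit set = value / 0.628 (0: 0, 0.628: 1, ... 5.655: 9); stops at -0.12 and 5.78, no wrap. Grows as its top is pushed to the selector's +x, away from the robot. Light friction (0.8 N at the rim), no clicks; stays where left. A fingertip pressed on top (2 to 10 N) and drawn along x rolls it, 26 mm per rad.
- wheel_3 (a joint): Digit wheel third from left (y = -18 mm), rad; that y is mid-rim, its top 106 mm above the bench. Digit set = value / 0.628 (0: 0, 0.628: 1, ... 5.655: 9); stops at -0.12 and 5.78, no wrap. Grows as its top is pushed to the selector's +x, away from the robot. Light friction (0.8 N at the rim), no clicks; stays where left. A fingertip pressed on top (2 to 10 N) and drawn along x rolls it, 26 mm per rad.
- wheel_4 (a joint): Digit wheel rightmost (y = -54 mm), rad; that y is mid-rim, its top 106 mm above the bench. Digit set = value / 0.628 (0: 0, 0.628: 1, ... 5.655: 9); stops at -0.12 and 5.78, no wrap. Grows as its top is pushed to the selector's +x, away from the robot. Light friction (0.8 N at the rim), no clicks; stays where left. A fingertip pressed on top (2 to 10 N) and drawn along x rolls it, 26 mm per rad.
- enter (a joint): Travel of the selector's enter button in m: 0 up, 0.006 fully down, sprung (about 5 N fully down). A round grey button, 22 mm across, facing up on the selector's top between the wheels and the robot, at x = -55 mm, y = 0 in the selector's frame; its top is 110 mm above the bench.
- chute_center (a point): Loading chute: loose aluminium channel 240 mm long, about 0.25 kg, slippery; open on top and at its +x end (spout). This point is its centre, 10 mm above its underside; x to the spout, z up. Floor 3 mm thick, 28 mm wide inside; walls flare to 36 mm at the rim, 20 mm above the underside. Hold it by the two black rubber side grips at mid-length (centre of mass): 60 mm long, 20 high, 48 over both.
- chute_spout (a point): Middle of the chute's floor edge at its open end: 120 mm from its centre along x, 3 mm above its underside; axes as the chute's. The floor runs back to a closed end wall 3 mm thick: 237 mm, room for five tenons end to end, lengthwise in the channel. Tenons begin to slide at about 0.3 rad.
- mat: Cork mat 290 x 90 x 4 mm fixed to the bench, the chute's place. Origin under its centre, x along its length, top at 4 mm. The chute starts lying on it, spout towards -y (the feeder's side).
- feeder: Tenon feeder bolted to the bench: a green drive base 180 x 170 x 66 mm (x, y, z), origin under its centre, with a clear upright magazine in the middle of its top.
- feeder_mouth (a point): Centre of the open mouth of the feeder's clear magazine, 175 mm above the bench; axes are the feeder's, z up. Inside 54 mm (x) by 62 mm (y), 109 mm deep, walls 4 mm. Steel funnel lips on the two x sides rise 16 mm and lean outward; a steel hood behind the -y side rises 54 mm. The +y side is open at mouth level: the spout comes in over it, pouring towards the hood.
- tenon1_center (a point): Centre of loose tenon 1: a flat beech floating tenon 40 x 22 x 10 mm (x, y, z of this point) with rounded edges, 10 g, lying flat on the bench. Three to five tenons are present; an absent one reads None.
- tenon2_center (a point): Centre of loose tenon 2: a flat beech floating tenon 40 x 22 x 10 mm (x, y, z of this point) with rounded edges, 10 g, lying flat on the bench. Three to five tenons are present; an absent one reads None.
- tenon3_center (a point): Centre of loose tenon 3: a flat beech floating tenon 40 x 22 x 10 mm (x, y, z of this point) with rounded edges, 10 g, lying flat on the bench. Three to five tenons are present; an absent one reads None.
- tenon4_center (a point): Centre of loose tenon 4: a flat beech floating tenon 40 x 22 x 10 mm (x, y, z of this point) with rounded edges, 10 g, lying flat on the bench. Three to five tenons are present; an absent one reads None.
- tenon5_center (a point): Centre of loose tenon 5: a flat beech floating tenon 40 x 22 x 10 mm (x, y, z of this point) with rounded edges, 10 g, lying flat on the bench. Three to five tenons are present; an absent one reads None.
- glue: White glue bottle, 60 mm in diameter, 170 mm high, a bystander; origin at its underside.
- spray: Black spray can, 64 mm in diameter, 190 mm high, a bystander; origin at its underside.
- tape: Roll of paper tape, 100 mm in diameter, 25 mm high, a bystander; origin at its underside.
- mallet: Wooden mallet lying on its side, 70 mm high, handle towards its -x, a bystander; origin at its underside.
- square: Try square lying flat, stock 130 mm, blade 180 mm along its -y, a bystander; origin at its underside.
- offcut: Plywood offcut 40 x 60 x 25 mm, a bystander; origin at its underside.
- screwjar: Amber screw jar, 60 mm in diameter, 70 mm high, a bystander; origin at its underside.

How it is judged:
By the outcome, as a careful person would: the job done as asked, in the order asked, and still so for the second after the job is handed in, with the robot touching nothing.
Of tenon1, tenon2, tenon3, tenon4, tenon5 only 3 to 5 are there at a start; the rules pass over those that are not, and their reading is None.
At some moment in a run one of tenon1, tenon2, tenon3, tenon4, tenon5 may be knocked a few centimetres aside while the robot is not near it.
It also fails if it takes over 208 s, if anything falls off the work surface, if the arm or the gripper's body presses on something with over 40 N, if the wrist force passes 120 N, or if a joint passes its speed limit or range.

## Working session

There is one attempt and no reset: what is moved stays moved. The work goes in short steps, Python scripts to look and compute and a tool call to move; the robot and the scene stay as the last step left them, time stands still between calls to the robot, and variables do not carry over. Pictures are saved under pics/ and viewed, and the job is handed in when it is done.

Besides the shell and the picture viewer there is one more tool, called after "Emit:" by a JSON object that holds its "method" and its "body", one argument or row to a line. drive_tool: Moves the arm, as the interface text tells. Its arguments: {"type":"object","properties":{"moves":{"type":"array","items":{"type":"array","items":{"type":"array","items":{"type":"number"}}}}},"required":["moves"]}

```bash
mkdir -p pics; python3 - <<'E'
from bench import arm
import cv2, numpy as np
s=arm.read_state()
for k,v in s.items(): print(k,np.round(v,4).tolist())
for n in("side","top"):
    im,d=arm.get_image(n); cv2.imwrite(f"pics/{n}0.png",im[:,:,::-1]); np.save(f"{n}0.npy",d)
    p=arm.camera_params(n); print(n,p["fov_y"],p["cx"],p["cy"],np.round(p["world_from_camera"],4).tolist())
E
```

```text
clock 0.0
joints [-0.8814, 0.3855, 0.0066, -0.0005, -1.194, -0.2586]
joint_vel [-0.0026, -0.0019, 0.0003, 0.0007, -0.0013, -0.0025]
joint_efforts [0.0001, -39.2291, 18.8405, 4.1862, -0.0046, -0.0]
position [260.7573, -567.3483, 230.2161]
ee_rot [-0.2136, 0.9769, 0.001, -0.0003]
contact_force [-0.3289, -0.0994, -0.033]
wrist_torque [0.0205, -0.0848, -0.0149]
gripper_width 85.4201
side 57.433059619446944 277.93204457373247 209.797596477186 [[-0.7295, -0.4228, 0.5377, -49.1725], [-0.684, 0.4537, -0.5713, 564.9477], [-0.0024, -0.7845, -0.6201, 832.3511], [0.0, 0.0, 0.0, 1.0]]
top 45.09961823779649 276.38497429315134 208.09796659277106 [[0.0039, -0.9973, 0.074, 456.5135], [-0.9999, -0.0047, -0.0107, -87.0533], [0.011, -0.0739, -0.9972, 1481.1378], [0.0, 0.0, 0.0, 1.0]]
```

View pics/side0.png

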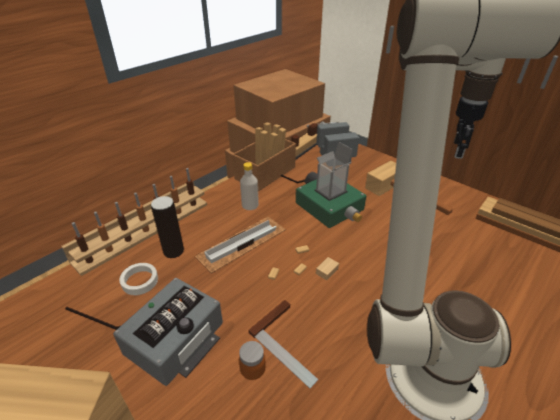

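View pics/top0.png

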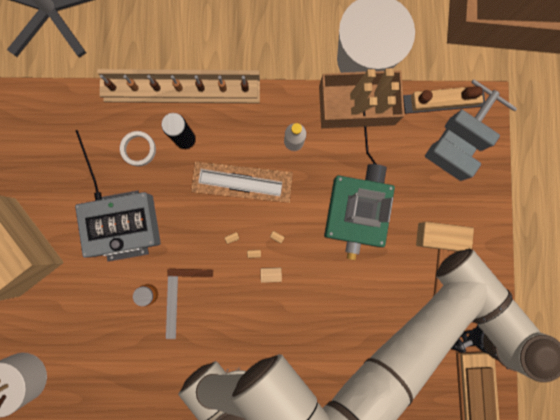

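```bash
cat > h.py <<'E'
import numpy as np, cv2
from bench import arm
P={n:arm.camera_params(n) for n in("side","top")}
def K(n):
    p=P[n]; f=210/np.tan(np.radians(p["fov_y"]/2)); return f,p["cx"],p["cy"],np.array(p["world_from_camera"])
def plane(n,u,v,z):
    f,cx,cy,T=K(n); r=T[:3,:3]@np.array([(u-cx)/f,(v-cy)/f,1.]); o=T[:3,3]; return o+r*(z-o[2])/r[2]
def proj(n,p):
    f,cx,cy,T=K(n); c=np.linalg.inv(T)@np.r_[p,1.]; return np.array([cx+f*c[0]/c[2],cy+f*c[1]/c[2]])
def two(a,b):
    # ray intersection: a pixel in side, b in top
    A=[];B=[];
    for n,q in(("side",a),("top",b)):
        f,cx,cy,T=K(n); r=T[:3,:3]@np.array([(q[0]-cx)/f,(q[1]-cy)/f,1.]); r/=np.linalg.norm(r); M=np.eye(3)-np.outer(r,r); A.append(M);B.append(M@T[:3,3])
    X=np.linalg.solve(A[0]+A[1],B[0]+B[1]); return X
def cloud(n,d):
    f,cx,cy,T=K(n); v,u=np.mgrid[:420,:560]; c=np.stack([(u-cx)/f*d,(v-cy)/f*d,d],-1); return c@T[:3,:3].T+T[:3,3]
def crop(im,u0,v0,u1,v1,name,s):
    cv2.imwrite("pics/"+name,cv2.resize(im[v0:v1,u0:u1],None,fx=s,fy=s,interpolation=cv2.INTER_CUBIC))
E
python3 - <<'E'
from h import *
a=cv2.imread("pics/side0.png");b=cv2.imread("pics/top0.png")
x=cv2.resize(a[270:390,100:240],(560,480),interpolation=cv2.INTER_CUBIC)
cv2.imwrite("pics/selA.png",x)
x=cv2.resize(b[180:270,65:170],(700,600),interpolation=cv2.INTER_CUBIC)
cv2.imwrite("pics/selB.png",x)
crop(b,180,150,300,290,"midB.png",4)
crop(a,190,210,350,290,"midA.png",5)
crop(b,310,160,410,270,"feedB.png",5)
E
```

```text
(no output)
```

View pics/selA.png

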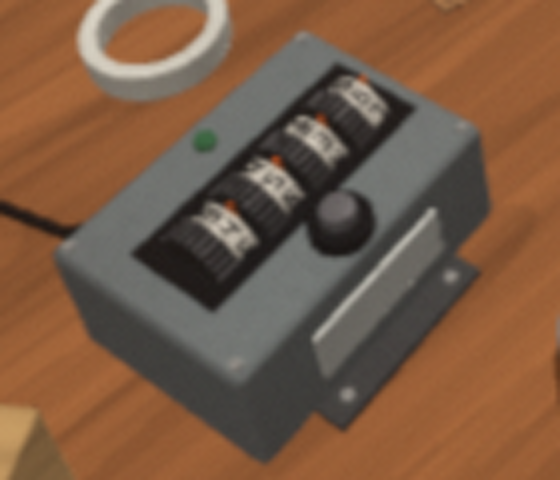

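View pics/selB.png

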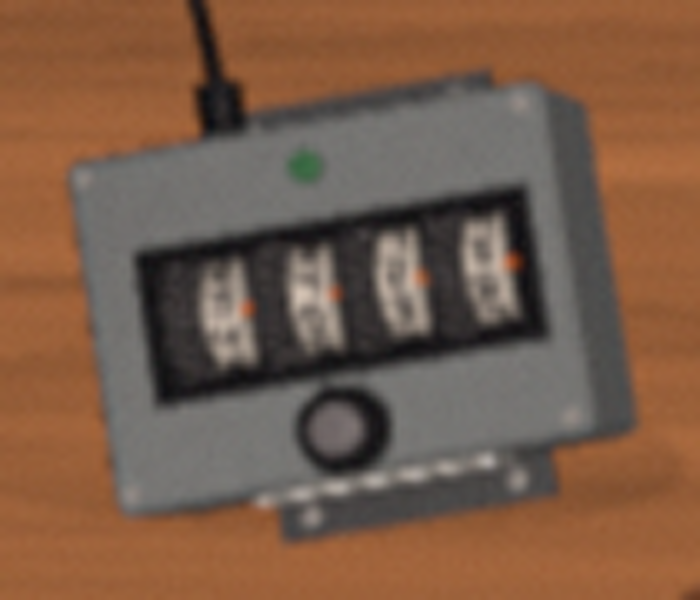

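View pics/midB.png

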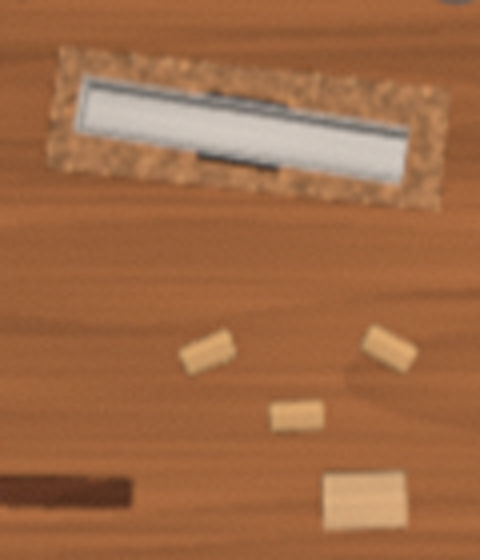

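View pics/midA.png

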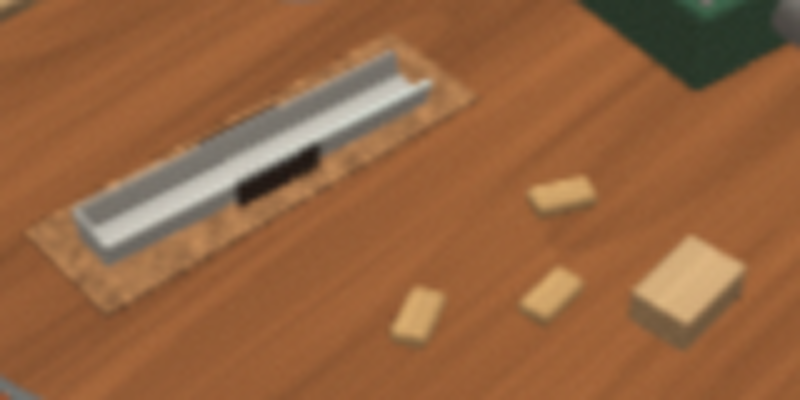

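View pics/feedB.png

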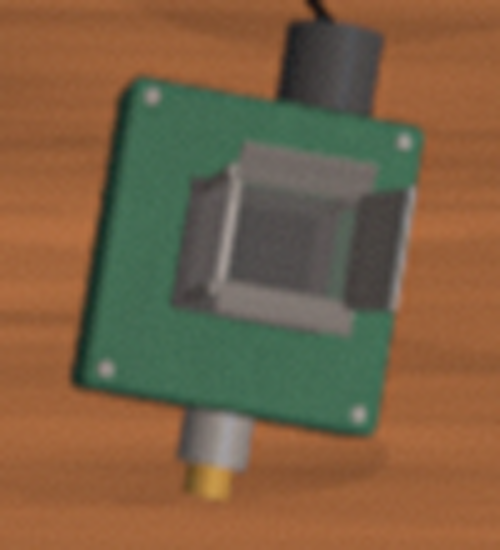

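```bash
cat > m1.py <<'E'
from h import *
d=np.load("top0.npy");C=cloud("top",d);ds=np.load("side0.npy");S=cloud("side",ds)
print("bench z top",np.median(C[300:320,220:260,2]),"side",np.median(S[300:330,320:350,2]), (d==0).mean(),(ds==0).mean())
def rect(Cl,box,z0,z1,nm):
    m=(Cl[...,0]>box[0])&(Cl[...,0]<box[1])&(Cl[...,1]>box[2])&(Cl[...,1]<box[3])&(Cl[...,2]>z0)&(Cl[...,2]<z1)
    m=cv2.morphologyEx(m.astype(np.uint8),cv2.MORPH_OPEN,np.ones((2,2)))>0
    p=Cl[m]
    r=cv2.minAreaRect(p[:,:2].astype(np.float32)); print(nm,len(p),np.round(np.median(p,0),1),np.round(r[0],1),np.round(r[1],1),round(r[2],1)); return m
def where(n,u,v,z): print(u,v,np.round(plane(n,u,v,z),1))
where("top",117,223,88)
sx=plane("top",117,223,88)
m=rect(C,(sx[0]-130,sx[0]+130,sx[1]-140,sx[1]+140),80,97,"selector top")
# from side
m=rect(S,(sx[0]-130,sx[0]+130,sx[1]-140,sx[1]+140),80,97,"selector side")
f=plane("top",360,215,66)
rect(C,(f[0]-130,f[0]+130,f[1]-110,f[1]+110),58,75,"feeder top")
c=plane("top",242,182,10)
rect(C,(c[0]-80,c[0]+80,c[1]-170,c[1]+170),12,30,"chute")
rect(C,(c[0]-80,c[0]+80,c[1]-170,c[1]+170),2.5,40,"mat")
E
python3 m1.py
```

```text
bench z top -1.2778340939379405 side 1.0252973042705094 0.0040943877551020405 0.003945578231292517
117 223 [516.7 335.7  88. ]
selector top 3114 [513.4 341.9  87.7] [519.9 190.4] [166.4 544.3] 4.1
selector side 3810 [489.8 367.5  88.8] [309.9 473.7] [239.  701.3] 56.9
feeder top 2724 [ 543.1 -324.4   65.3] [ 562.5 -270.9] [363.8 218.5] 89.0
chute 330 [644.5   3.4  16.7] [570.3  13.7] [238.2 188.7] 79.9
mat 1677 [639.1  -1.9   6.3] [579.5   6.1] [288.3 218. ] 82.1
```

```bash
sed -i 's/    m=cv2.morph.*/    k,lab,st,_=cv2.connectedComponentsWithStats(m.astype(np.uint8)); m=lab==1+np.argmax(st[1:,4])/' m1.py; python3 m1.py
```

```text
bench z top -1.2778340939379405 side 1.0252973042705094 0.0040943877551020405 0.003945578231292517
117 223 [516.7 335.7  88. ]
selector top 3194 [514.4 344.1  87.8] [512.4 343.8] [150.  201.4] 10.5
selector side 3849 [493.8 366.6  88.8] [511.1 345.1] [151.7 199.4] 10.2
feeder top 2528 [ 540.2 -314.7   64.9] [ 572.2 -341.3] [170.2 216. ] 80.3
chute 381 [644.6   6.2  21.9] [639.1   4.1] [237.2  49.3] 81.0
mat 2232 [641.8   1.4   6.5] [639.   -2.2] [305.  119.5] 83.7
```

```bash
cat > unw.py <<'E'
from h import *
SEL=np.array([511.8,344.4]);YAW=np.radians(10.4)
def selw(p):
    c,s=np.cos(YAW),np.sin(YAW); return np.array([SEL[0]+c*p[0]-s*p[1],SEL[1]+s*p[0]+c*p[1],p[2]])
def unwrap(im,n,out,r=23.5):
    tiles=[]
    ph=np.radians(np.arange(75,-75.1,-1))  # + = away from robot at top
    for yi in(54,18,-18,-54):
        ys=np.arange(yi+10,yi-24,-0.4)
        m=np.zeros((len(ph),len(ys),2),np.float32)
        for i,a in enumerate(ph):
            for j,y in enumerate(ys):
                m[i,j]=proj(n,selw([r*np.sin(a),y,80+r*np.cos(a)]))
        t=cv2.remap(im,m[...,0],m[...,1],cv2.INTER_CUBIC); t[75,::6]=(0,0,255); tiles.append(cv2.copyMakeBorder(t,0,0,0,8,cv2.BORDER_CONSTANT,value=(0,255,0)))
    t=cv2.resize(np.hstack(tiles),None,fx=2,fy=3.2,interpolation=cv2.INTER_CUBIC); cv2.imwrite("pics/"+out,t)
if __name__=="__main__":
    import sys
    tag=sys.argv[1]
    unwrap(cv2.imread(f"pics/side{tag}.png"),"side",f"unwS{tag}.png"); unwrap(cv2.imread(f"pics/top{tag}.png"),"top",f"unwT{tag}.png")
E
python3 unw.py 0
```

```text
(no output)
```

View pics/unwS0.png

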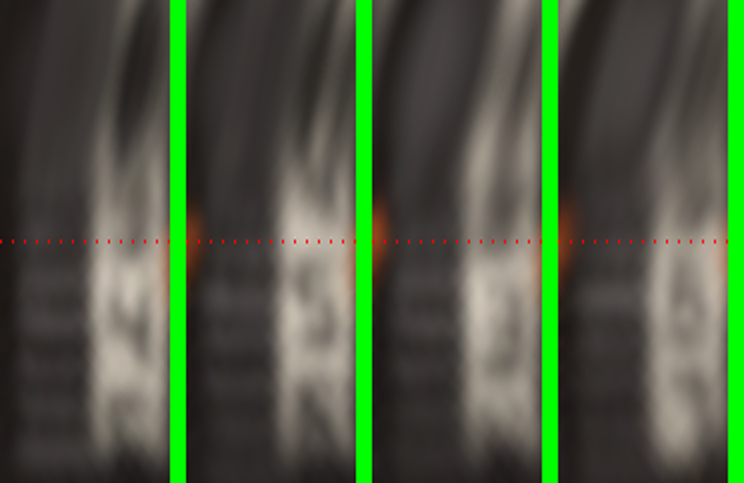

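View pics/unwT0.png

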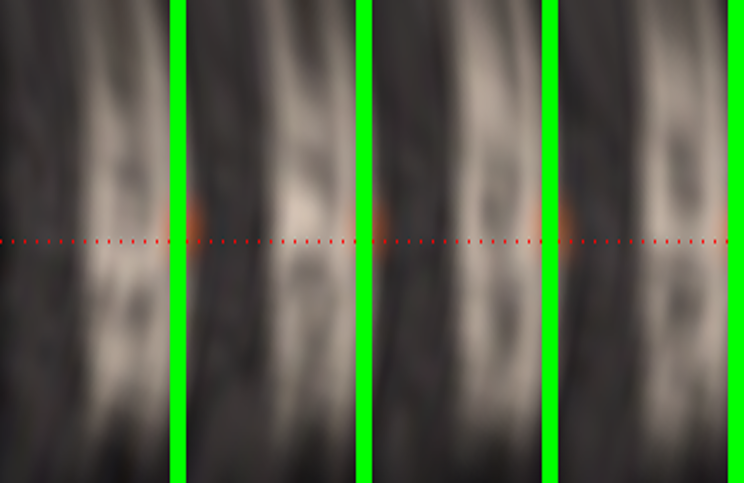

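```bash
cat > dig.py <<'E'
from unw import *
import sys
def rectplane(im,n,out,dx=24,sc=7):
    # rectify the plane z=101 over wheel window
    xs=np.arange(dx,-dx,-1/sc); ys=np.arange(66,-80,-1/sc)
    src=np.float32([proj(n,selw([x,y,101])) for x,y in((dx,66),(dx,-80),(-dx,-80),(-dx,66))])
    w=int(146*5.4);h=int(2*dx*5.4)
    M=cv2.getPerspectiveTransform(src,np.float32([[0,0],[w,0],[w,h],[0,h]]))
    t=cv2.warpPerspective(im,M,(w,h),flags=cv2.INTER_LANCZOS4)
    return t
a=[]
for n in("side","top"):
    im=cv2.imread(f"pics/{n}{sys.argv[1]}.png"); t=rectplane(im,n,"")
    b=cv2.GaussianBlur(t,(0,0),6); t=cv2.addWeighted(t,2.2,b,-1.2,0); a.append(t)
cv2.imwrite(f"pics/dig{sys.argv[1]}.png",np.vstack(a))
E
python3 dig.py 0
```

```text
(no output)
```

View pics/dig0.png

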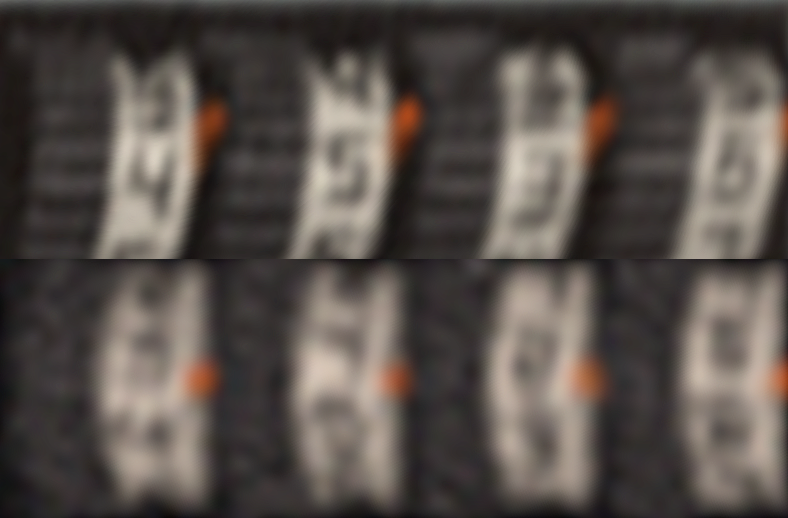

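```bash
python3 - <<'E'
from unw import *
q={}
for n in("side","top"):
    im=cv2.cvtColor(cv2.imread(f"pics/{n}0.png"),cv2.COLOR_BGR2HSV).astype(int)
    im3=cv2.imread(f"pics/{n}0.png").astype(int)
    m=((im3[...,2]-im3[...,0]>60)&(im[...,1]>120)).astype(np.uint8)
    z=np.zeros_like(m); 
    for y in(28,-8,-44,-80):
        u,v=proj(n,selw([0,y,103])).round().astype(int); w=m[v-4:v+5,u-4:u+5]; vv,uu=np.nonzero(w); q[n,y]=(u-4+uu.mean(),v-4+vv.mean(),len(uu)) if len(uu) else None
for y in(28,-8,-44,-80):
    if q["side",y] and q["top",y]:
        X=two(q["side",y][:2],q["top",y][:2]); d=X[:2]-SEL; c,s=np.cos(YAW),np.sin(YAW)
        print(y,q["side",y],q["top",y],np.round([c*d[0]+s*d[1],-s*d[0]+c*d[1],X[2]],1))
for p in([0,54,106],[0,18,106],[0,-18,106],[0,-54,106],[-55,0,110]): print(p,selw(p).round(1))
E
```

```text
28 (np.float64(157.4), np.float64(321.2), 5) (np.float64(101.66666666666667), np.float64(225.66666666666666), 3) [  1.2  27.9 100.8]
-8 (np.float64(168.6), np.float64(309.8), 5) (np.float64(115.0), np.float64(223.5), 2) [  1.3  -8.2 101.7]
-44 (np.float64(179.66666666666666), np.float64(299.3333333333333), 3) (np.float64(128.0), np.float64(221.0), 1) [  1.6 -44.  101.4]
-80 (np.float64(192.11111111111111), np.float64(286.6666666666667), 9) (np.float64(141.5), np.float64(218.5), 4) [ -0.2 -84.  108.7]
[0, 54, 106] [502.1 397.5 106. ]
[0, 18, 106] [508.6 362.1 106. ]
[0, -18, 106] [515.  326.7 106. ]
[0, -54, 106] [521.5 291.3 106. ]
[-55, 0, 110] [457.7 334.5 110. ]
```

Emit:
{"method": "drive_tool", "body": {
  "moves": [
    [[0,0,0,0,0,0,0.126],[0,0,0,0,0,0,0.126],[0,-0.02,0.045,0,0,0,0],[0,-0.02,0.045,0,0,0,0],[0,-0.02,0.045,0,0,0,0],[0,-0.02,0.045,0,0,0,0],[0,-0.02,0.045,0,0,0,0],[0,-0.02,0.045,0,0,0,0],[0,-0.02,0.045,0,0,0,0],[0,-0.02,0.045,0,0,0,0],[0,-0.02,0.045,0,0,0,0],[0,-0.02,0.045,0,0,0,0],[0,-0.02,0.045,0,0,0,0],[0,-0.02,0.045,0,0,0,0],[0,-0.02,0.045,0,0,0,0],[0,-0.02,0.045,0,0,0,0],[0,-0.02,0.045,0,0,0,0],[0,-0.02,0.045,0,0,0,0],[0,-0.02,0.045,0,0,0,0],[0,-0.02,0.045,0,0,0,0]]
  ]
}}

```text
clock: 2.1
position: [479.8, 303.8, 228.3]
ee_rot: [-0.08, 0.997, 0.005, -0.004]
contact_force: [0.9, 0.2, 1.1]
gripper_width: 0.2
```

```bash
cat > to.py <<'E'
from h import *
from scipy.spatial.transform import Rotation as R
def to(pos,yaw=None,tilt=0):
    s=arm.read_state(); q=R.from_quat(s["ee_rot"]); p=np.array(s["position"])
    d=q.inv().apply(np.array(pos)-p)
    o="shift %s mm"%np.round(d,1)
    if yaw is not None:
        a=np.radians(yaw); x=np.array([np.cos(a),np.sin(a),0]); z=np.array([0,0,-1.]); y=np.cross(z,x)
        T=R.from_matrix(np.stack([x,y,z],1))*R.from_rotvec([0,-tilt,0])
        o+=" turn %s"%np.round((q.inv()*T).as_rotvec(),3)
    print("pos",np.round(p,1),"F",np.round(s["contact_force"],1),"t",round(s["clock"],2),"w",round(s["gripper_width"],1)); print(o)
E
python3 - <<'E'
from to import *
from unw import *
to(selw([-10,53,125]),-169.6)
E
```

```text
pos [479.8 303.8 228.3] F [0.9 0.2 1.1] t 2.1 w 0.2
shift [-27.5  86.6 104. ] mm turn [ 0.011 -0.006 -0.022]
```

Emit:
{"method": "drive_tool", "body": {
  "moves": [
    [[0,-0.014,0.043,0.01,0.011,-0.006,-0.022],[0,-0.014,0.043,0.02,0,0,0],[0,0,0,0.035,0,0,0],[0,0,0,0.035,0,0,0],[0,0,0,0,0,0,0]]
  ]
}}

```text
clock: 2.6
position: [492.8, 402.9, 122.9]
ee_rot: [-0.094, 0.996, -0.0, -0.0]
contact_force: [-0.7, -0.1, -0.5]
gripper_width: -0.1
```

```bash
python3 - <<'E'
from to import *
from unw import *
to(selw([-10,53,108]),-169.6)
E
```

```text
pos [492.8 402.9 122.9] F [-0.7 -0.1 -0.5] t 2.6 w -0.1
shift [ 1.9 -8.  14.9] mm turn [-0.001 -0.     0.007]
```

Emit:
{"method": "drive_tool", "body": {
  "moves": [
    [[0,0.002,-0.008,0.008,0,0,0.007],[0,0,0,0.006,0,0,0],[0,0,0,0.002,0,0,0],[0,0,0,0.001,0,0,0]]
  ]
}}

```text
clock: 3.0
position: [494.2, 394.3, 109.2]
ee_rot: [-0.09, 0.996, 0.001, 0.002]
contact_force: [-0.1, 0.4, 0.6]
gripper_width: 0.1
```

```bash
python3 - <<'E'
from to import *
from unw import *
to(selw([-10,53,106]),-169.6)
E
```

```text
pos [494.2 394.3 109.2] F [-0.1  0.4  0.6] t 3.0 w 0.1
shift [1.7 0.7 3.2] mm turn [ 0.002  0.005 -0.001]
```

Emit:
{"method": "drive_tool", "body": {
  "moves": [
    [[0,0.001,0,0.002,0,0,0],[0,0,0,0.001,0,0,0],[0,0,0,0.001,0,0,0]]
  ]
}}

```text
clock: 3.3
position: [494.3, 394.8, 108.0]
ee_rot: [-0.09, 0.996, 0.003, 0.004]
contact_force: [0.2, -0.3, 0.8]
gripper_width: 0.2
```

Emit:
{"method": "drive_tool", "body": {
  "moves": [
    [[0,0,0,0.0025,0,0,0],[0,0,0,0.0015,0,0,0]]
  ]
}}

```text
clock: 3.5
position: [495.2, 395.3, 105.8]
ee_rot: [-0.09, 0.996, 0.004, 0.006]
contact_force: [-0.5, -1.9, 8.6]
gripper_width: -0.3
```

Emit:
{"method": "drive_tool", "body": {
  "moves": [
    [[0,-0.004,0,0.0008,0,0,0],[0,-0.004,0,0.0008,0,0,0]]
  ]
}}

```text
clock: 3.7
position: [503.4, 396.7, 106.1]
ee_rot: [-0.091, 0.996, 0.003, 0.006]
contact_force: [-1.5, -0.8, 4.5]
gripper_width: -0.1
```

```bash
python3 - <<'E'
from to import *
from unw import *
to(selw([10,53,105.5]),-169.6)
E
```

```text
pos [503.4 396.7 106.1] F [-1.5 -0.8  4.5] t 3.7 w -0.1
shift [-8.9 -0.   0.7] mm turn [0.006 0.013 0.001]
```

Emit:
{"method": "drive_tool", "body": {
  "moves": [
    [[0,-0.0045,0,0.001,0,0,0],[0,-0.0045,0,0.001,0,0,0],[0,0,0,0,0,0,0],[0,0,0,-0.006,0,0,0],[0,0.01,0,0,0.006,0.013,0],[0,0.01,0,0,0,0,0],[0,0,0,0,0,0,0]]
  ]
}}

```text
clock: 4.4
position: [492.0, 394.5, 109.9]
ee_rot: [-0.091, 0.996, -0.001, -0.001]
contact_force: [0.1, -0.5, -0.5]
gripper_width: -0.7
```

```bash
python3 - <<'E'
from to import *
from unw import *
to(selw([-10,53,105.5]),-169.6)
for n in("side","top"): cv2.imwrite(f"pics/{n}1.png",arm.get_image(n)[0][:,:,::-1])
E
python3 dig.py 1
```

```text
pos [492.  394.5 109.9] F [ 0.1 -0.5 -0.5] t 4.4 w -0.7
shift [-0.4  0.2  4.4] mm turn [-0.001 -0.001 -0.   ]
```

View pics/dig1.png

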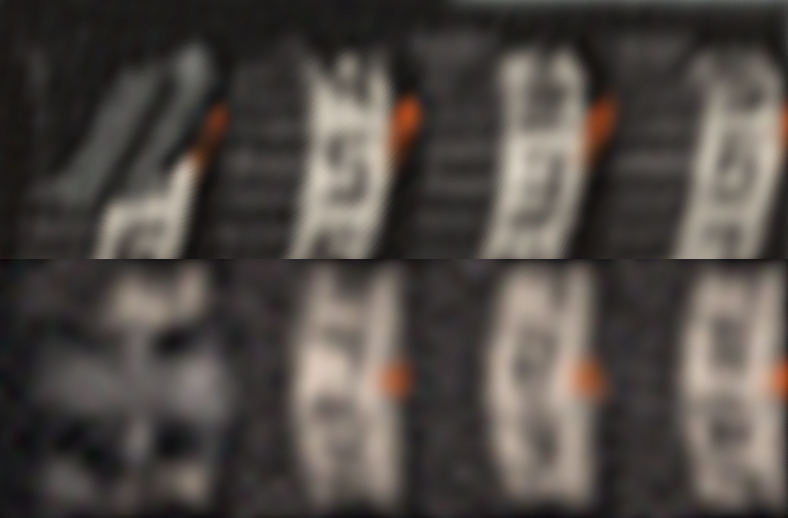

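Emit:
{"method": "drive_tool", "body": {
  "moves": [
    [[0,0,0,0.003,0,0,0],[0,0,0,0.002,0,0,0],[0,0,0,0.0012,0,0,0]]
  ]
}}

```text
clock: 4.8
position: [493.8, 395.3, 105.7]
ee_rot: [-0.091, 0.996, -0.0, 0.001]
contact_force: [-1.6, -3.0, 8.4]
gripper_width: 0.2
```

Emit:
{"method": "drive_tool", "body": {
  "moves": [
    [[0,-0.0045,0,0.0008,0,0,0],[0,-0.0045,0,0.001,0,0,0],[0,-0.0045,0,0.001,0,0,0],[0,-0.0045,0,0.001,0,0,0],[0,0,0,0.0005,0,0,0]]
  ]
}}

```text
clock: 5.3
position: [515.0, 399.2, 105.7]
ee_rot: [-0.092, 0.996, 0.001, 0.004]
contact_force: [0.3, -1.4, 4.0]
gripper_width: -0.4
```

Emit:
{"method": "drive_tool", "body": {
  "moves": [
    [[0,0,0,-0.006,0,0,0],[0,0,0,-0.004,0,0,0],[0,0.012,0,0,0.002,0.003,0],[0,0.009,0,0,0,0,0],[0,0,0,0,0,0,0]]
  ]
}}

```text
clock: 5.8
position: [491.1, 394.2, 113.5]
ee_rot: [-0.091, 0.996, -0.001, 0.0]
contact_force: [0.2, -0.2, -0.7]
gripper_width: 0.1
```

```bash
python3 - <<'E'
from to import *
from unw import *
to(selw([-10,53,105.5]),-169.6)
E
```

```text
pos [491.1 394.2 113.5] F [ 0.2 -0.2 -0.7] t 5.8 w 0.1
shift [-1.4  0.3  8. ] mm turn [-0.003  0.     0.001]
```

Emit:
{"method": "drive_tool", "body": {
  "moves": [
    [[0,0,0,0.005,0,0,0],[0,0,0,0.003,0,0,0],[0,0,0,0.0022,0,0,0],[0,0,0,0.0012,0,0,0]]
  ]
}}

```text
clock: 6.2
position: [491.3, 394.7, 105.3]
ee_rot: [-0.093, 0.996, -0.002, 0.002]
contact_force: [-0.4, -1.9, 6.2]
gripper_width: 0.2
```

Emit:
{"method": "drive_tool", "body": {
  "moves": [
    [[0,-0.0045,0,0.0008,0,0,0],[0,-0.0045,0,0.001,0,0,0],[0,-0.0045,0,0.001,0,0,0],[0,0,0,0.0005,0,0,0]]
  ]
}}

```text
clock: 6.6
position: [507.1, 397.5, 106.1]
ee_rot: [-0.093, 0.996, -0.001, 0.004]
contact_force: [-0.8, -1.0, 3.9]
gripper_width: 0.1
```

Emit:
{"method": "drive_tool", "body": {
  "moves": [
    [[0,0,0,-0.006,0,0,0],[0,0.01,0,-0.01,0,0,0],[0,0.04,0,-0.005,0,0,0],[0,0.04,0,0,0,0,0],[0,0,0,0,0,0,0]]
  ]
}}

```text
clock: 7.1
position: [414.6, 379.2, 125.1]
ee_rot: [-0.092, 0.996, -0.002, 0.003]
contact_force: [0.3, 0.9, 0.2]
gripper_width: 0.6
```

```bash
cat >snap.py <<'E'
from to import *
import sys
for n in("side","top"):
    im,d=arm.get_image(n); cv2.imwrite(f"pics/{n}{sys.argv[1]}.png",im[:,:,::-1]); np.save(f"{n}{sys.argv[1]}.npy",d)
E
python3 snap.py 2; python3 dig.py 2;python3 - <<'E'
from to import *
from unw import *
to(selw([-10,53,105.5]),-169.6)
E
```

```text
pos [418.  381.2 125.9] F [ 0.9 -0.2  1.1] t 7.2 w 0.0
shift [-75.4  -0.2  21. ] mm turn [-0.002  0.008  0.002]
```

View pics/dig2.png

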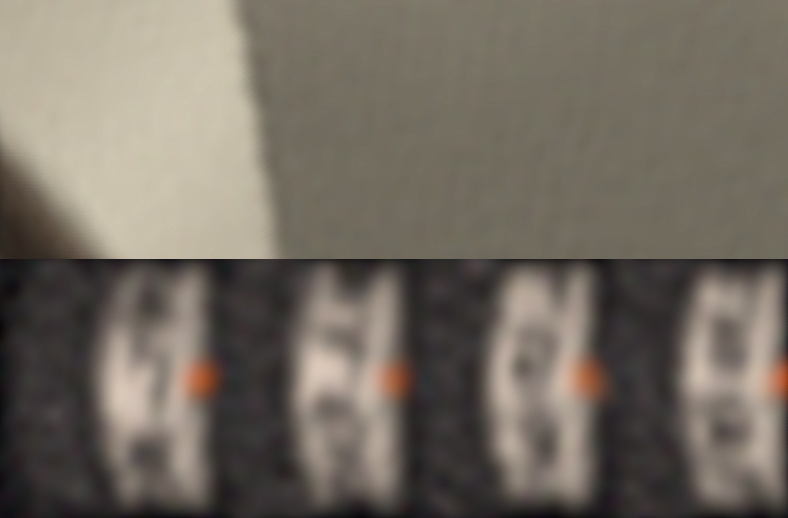

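```bash
python3 - <<'E'
from to import *
from unw import *
to(selw([10,17,113]),-169.6)
E
```

```text
pos [418.  381.2 125.9] F [ 0.9 -0.2  1.1] t 7.2 w 0.0
shift [-95.4 -36.3  13.7] mm turn [-0.002  0.008  0.002]
```

Emit:
{"method": "drive_tool", "body": {
  "moves": [
    [[0,-0.042,-0.016,0,-0.002,0.008,0.002],[0,-0.042,-0.016,0,0,0,0],[0,-0.007,-0.003,0,0,0,0],[0,0,0,0.01,0,0,0],[0,0,0,0.004,0,0,0]]
  ]
}}

```text
clock: 7.7
position: [518.8, 365.1, 112.1]
ee_rot: [-0.091, 0.996, 0.001, 0.001]
contact_force: [-0.6, 0.1, -1.0]
gripper_width: -0.1
```

```bash
python3 - <<'E'
from to import *
from unw import *
to(selw([10,17,105.5]),-169.6)
E
```

```text
pos [518.8 365.1 112.1] F [-0.6  0.1 -1. ] t 7.7 w -0.1
shift [ 0.6 -2.1  6.6] mm turn [0.002 0.003 0.001]
```

Emit:
{"method": "drive_tool", "body": {
  "moves": [
    [[0,0,-0.002,0.004,0,0.003,0],[0,0,0,0.003,0,0,0],[0,0,0,0.002,0,0,0],[0,0,0,0.001,0,0,0]]
  ]
}}

```text
clock: 8.1
position: [519.3, 363.2, 106.1]
ee_rot: [-0.095, 0.996, -0.0, 0.003]
contact_force: [0.7, 0.1, 1.4]
gripper_width: -0.1
```

Emit:
{"method": "drive_tool", "body": {
  "moves": [
    [[0,0,0,0.0013,0,0,0],[0,0.0045,0,0.001,0,0,0],[0,0.0045,0,0.001,0,0,0],[0,0.0045,0,0.001,0,0,0],[0,0.004,0,0.001,0,0,0],[0,0,0,0.0005,0,0,0]]
  ]
}}

```text
clock: 8.7
position: [502.9, 360.3, 105.9]
ee_rot: [-0.098, 0.995, 0.0, 0.007]
contact_force: [-0.4, -2.6, 4.0]
gripper_width: 0.4
```

Emit:
{"method": "drive_tool", "body": {
  "moves": [
    [[0,0,0,-0.006,0,0,0],[0,0,0,-0.004,0,0,0],[0,-0.012,0,0,0,0.003,0],[0,-0.008,0,0,0,0,0],[0,0,0,0,0,0,0]]
  ]
}}

```text
clock: 9.2
position: [520.3, 365.3, 115.0]
ee_rot: [-0.098, 0.995, 0.0, 0.004]
contact_force: [-0.6, -1.0, -0.1]
gripper_width: 0.1
```

```bash
python3 - <<'E'
from to import *
from unw import *
to(selw([10,17,105.5]),-169.6)
E
```

```text
pos [520.3 365.3 115. ] F [-0.6 -1.  -0.1] t 9.2 w 0.1
shift [ 2.2 -2.   9.4] mm turn [-0.     0.008  0.015]
```

Emit:
{"method": "drive_tool", "body": {
  "moves": [
    [[0,0,-0.002,0.006,0,0.008,0.015],[0,0,0,0.0035,0,0,0],[0,0,0,0.002,0,0,0],[0,0,0,0.0012,0,0,0]]
  ]
}}

```text
clock: 9.6
position: [523.3, 363.8, 105.3]
ee_rot: [-0.091, 0.996, 0.0, 0.003]
contact_force: [0.4, -0.5, 4.4]
gripper_width: -0.1
```

Emit:
{"method": "drive_tool", "body": {
  "moves": [
    [[0,0.0045,0,0.001,0,0,0],[0,0.0055,0,0.001,0,0,0],[0,0.0055,0,0.001,0,0,0],[0,0.0055,0,0.001,0,0,0],[0,0.002,0,0.001,0,0,0],[0,0,0,0.0005,0,0,0]]
  ]
}}

```text
clock: 10.2
position: [504.4, 360.3, 105.9]
ee_rot: [-0.092, 0.996, 0.002, 0.01]
contact_force: [1.9, -1.3, 4.7]
gripper_width: -0.1
```

Emit:
{"method": "drive_tool", "body": {
  "moves": [
    [[0,0,0,-0.006,0,0,0],[0,0.01,0,-0.01,0,0,0],[0,0.04,0,-0.005,0,0.004,0],[0,0,0,0,0,0,0]]
  ]
}}

```text
clock: 10.6
position: [449.6, 348.8, 124.2]
ee_rot: [-0.091, 0.996, 0.001, 0.004]
contact_force: [1.1, 0.4, -0.3]
gripper_width: -0.0
```

```bash

python3 snap.py 3; python3 dig.py 3;python3 - <<'E'
from to import *
from unw import *
to(selw([10,17,105.5]),-169.6)
to(selw([12,-19,112]),-169.6)
E
```

```text
pos [453.  350.7 124.7] F [ 0.7 -0.  -0.3] t 10.7 w 0.1
shift [-66.5   0.1  20.1] mm turn [0.002 0.013 0.   ]
pos [453.  350.7 124.7] F [ 0.7 -0.  -0.3] t 10.7 w 0.1
shift [-68.5 -35.9  13.6] mm turn [0.002 0.013 0.   ]
```

View pics/dig3.png

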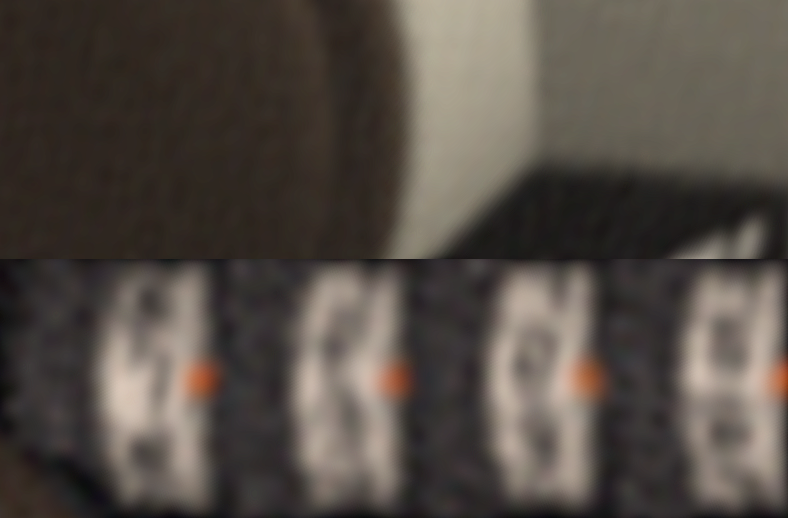

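```bash
sed -i 's/^SEL=.*/SEL=np.array([511.8,344.4])+1.3*np.array([.984,.18])/' unw.py
cat > uw2.py <<'E'
from unw import *
import sys
ph=np.radians(np.arange(65,-65.1,-.5)); n="top"
def go(ims,out):
    im=np.mean([i.astype(np.float32) for i in ims],0)
    tiles=[]
    for yi in(54,18,-18,-54):
        ys=np.arange(yi-9,yi-24.5,-0.25)
        m=np.array([[proj(n,selw([23.5*np.sin(a),y,80+23.5*np.cos(a)])) for y in ys] for a in ph],np.float32)
        t=cv2.remap(im,m[...,0],m[...,1],cv2.INTER_CUBIC)
        g=t.mean(2); prof=g[:,12:48].mean(1); base=cv2.GaussianBlur(prof[:,None],(1,0),0,sigmaX=1,sigmaY=40)[:,0] if 0 else prof
        lo,hi=np.percentile(g[60:200],[2,98]); t=np.clip((t-lo)/(hi-lo)*255,0,255).astype(np.uint8)
        t=cv2.resize(t,None,fx=2.6,fy=2.2,interpolation=cv2.INTER_CUBIC)
        for k in range(-54,55,18):
            y=int((65-k)*2*2.2); cv2.line(t,(0,y),(12,y),(0,0,255) if k==0 else (0,200,0),2)
        tiles.append(cv2.copyMakeBorder(t,0,0,0,10,cv2.BORDER_CONSTANT,value=(0,90,0)))
    cv2.imwrite("pics/"+out,np.hstack(tiles))
go([cv2.imread(f"pics/top{k}.png") for k in sys.argv[1].split(",")],"uw_"+sys.argv[1].replace(",","_")+".png")
E
python3 uw2.py 3
```

```text
Traceback (most recent call last):
  File "uw2.py", line 18, in <module>
    go([cv2.imread(f"pics/top{k}.png") for k in sys.argv[1].split(",")],"uw_"+sys.argv[1].replace(",","_")+".png")
    ~~^^^^^^^^^^^^^^^^^^^^^^^^^^^^^^^^^^^^^^^^^^^^^^^^^^^^^^^^^^^^^^^^^^^^^^^^^^^^^^^^^^^^^^^^^^^^^^^^^^^^^^^^^^^^
  File "uw2.py", line 9, in go
    m=np.array([[proj(n,selw([23.5*np.sin(a),y,80+23.5*np.cos(a)])) for y in ys] for a in ph],np.float32)
                        ~~~~^^^^^^^^^^^^^^^^^^^^^^^^^^^^^^^^^^^^^^
  File "unw.py", line 4, in selw
    c,s=np.cos(YAW),np.sin(YAW); return np.array([SEL[0]+c*p[0]-s*p[1],SEL[1]+s*p[0]+c*p[1],p[2]])
               ^^^
NameError: name 'YAW' is not defined
```

```bash
sed -i '/^SEL=/a YAW=np.radians(10.4)' unw.py
python3 uw2.py 3
```

```text
(no output)
```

View pics/uw_3.png

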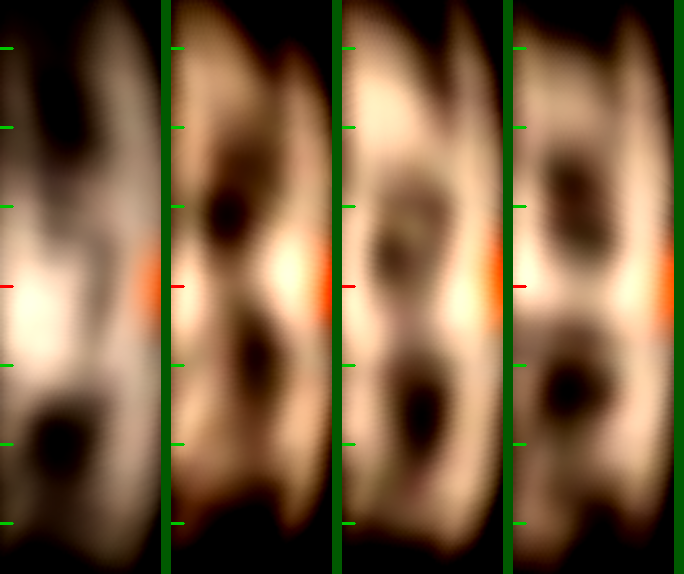

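```bash
python3 - <<'E'
from to import *
from unw import *
to(selw([4,17,112]),-169.6)
E
```

```text
pos [453.  350.7 124.7] F [ 0.7 -0.  -0.3] t 10.7 w 0.1
shift [-61.8   0.1  13.5] mm turn [0.002 0.013 0.   ]
```

Emit:
{"method": "drive_tool", "body": {
  "moves": [
    [[0,-0.03,0,0,0.002,0.013,0],[0,-0.025,0,0.002,0,0,0],[0,0,0,0.009,0,0,0],[0,0,0,0.004,0,0,0]]
  ]
}}

```text
clock: 11.1
position: [509.0, 361.9, 110.0]
ee_rot: [-0.091, 0.996, 0.001, -0.0]
contact_force: [-0.7, 0.3, 0.1]
gripper_width: -0.3
```

```bash
python3 - <<'E'
from to import *
from unw import *
to(selw([4,17,105.5]),-169.6)
E
```

```text
pos [509.  361.9 110. ] F [-0.7  0.3  0.1] t 11.1 w -0.3
shift [-4.9 -0.7  4.5] mm turn [0.001 0.    0.001]
```

Tip is at selector x≈-1; a 7 mm stroke from there is within the flat. Press.

Emit:
{"method": "drive_tool", "body": {
  "moves": [
    [[0,-0.004,0,0.003,0,0,0],[0,0,0,0.002,0,0,0],[0,0,0,0.0012,0,0,0]]
  ]
}}

```text
clock: 11.4
position: [514.1, 362.7, 106.1]
ee_rot: [-0.092, 0.996, 0.0, 0.001]
contact_force: [-0.0, -1.6, 3.8]
gripper_width: -0.2
```

Emit:
{"method": "drive_tool", "body": {
  "moves": [
    [[0,0.0035,0,0.001,0,0,0],[0,0.0035,0,0.001,0,0,0],[0,0,0,0.0008,0,0,0]]
  ]
}}

```text
clock: 11.7
position: [507.8, 361.6, 106.0]
ee_rot: [-0.093, 0.996, 0.001, 0.004]
contact_force: [-0.4, -1.2, 6.7]
gripper_width: -0.1
```

Emit:
{"method": "drive_tool", "body": {
  "moves": [
    [[0,0,0,-0.006,0,0,0],[0,0,0,-0.005,0,0,0],[0,-0.007,-0.018,0,0.002,0.005,0.003],[0,-0.006,-0.015,0,0,0,0],[0,0,0,0,0,0,0]]
  ]
}}

```text
clock: 12.2
position: [524.4, 330.8, 115.8]
ee_rot: [-0.092, 0.996, -0.001, -0.001]
contact_force: [-0.7, -0.0, -0.6]
gripper_width: -0.1
```

```bash
python3 - <<'E'
from to import *
from unw import *
to(selw([11,-19,105.5]),-169.6)
E
```

```text
pos [524.4 330.8 115.8] F [-0.7 -0.  -0.6] t 12.2 w -0.1
shift [-2.4 -3.3 10.3] mm turn [-0.001 -0.002  0.003]
```

Emit:
{"method": "drive_tool", "body": {
  "moves": [
    [[0,-0.002,-0.003,0.006,0,0,0],[0,0,0,0.003,0,0,0],[0,0,0,0.002,0,0,0],[0,0,0,0.0015,0,0,0]]
  ]
}}

```text
clock: 12.6
position: [529.4, 328.6, 105.3]
ee_rot: [-0.093, 0.996, -0.001, 0.002]
contact_force: [1.1, -2.6, 6.2]
gripper_width: -0.1
```

Emit:
{"method": "drive_tool", "body": {
  "moves": [
    [[0,0.0045,0,0.001,0,0,0],[0,0.0055,0,0.001,0,0,0],[0,0.0055,0,0.001,0,0,0],[0,0.0055,0,0.001,0,0,0],[0,0.004,0,0.001,0,0,0],[0,0,0,0.0005,0,0,0]]
  ]
}}

```text
clock: 13.2
position: [509.0, 324.8, 105.9]
ee_rot: [-0.095, 0.995, -0.001, 0.008]
contact_force: [0.2, -1.9, 4.3]
gripper_width: 0.5
```

Emit:
{"method": "drive_tool", "body": {
  "moves": [
    [[0,0,0,-0.006,0,0,0],[0,0,0,-0.004,0,0,0],[0,-0.01,0,0,0,0.005,0],[0,-0.008,0,0,0,0,0],[0,0,0,0,0,0,0]]
  ]
}}

```text
clock: 13.7
position: [525.9, 329.5, 114.6]
ee_rot: [-0.096, 0.995, -0.001, 0.004]
contact_force: [-0.5, 0.1, -0.6]
gripper_width: 0.2
```

```bash
python3 - <<'E'
from to import *
from unw import *
to(selw([11,-19,105.5]),-169.6)
E
```

```text
pos [525.9 329.5 114.6] F [-0.5  0.1 -0.6] t 13.7 w 0.2
shift [-1.  -1.8  9.1] mm turn [-0.002  0.008  0.01 ]
```

Emit:
{"method": "drive_tool", "body": {
  "moves": [
    [[0,0.001,-0.002,0.006,0,0.008,0.01],[0,0,0,0.003,0,0,0],[0,0,0,0.0015,0,0,0],[0,0,0,0.0012,0,0,0]]
  ]
}}

```text
clock: 14.1
position: [529.1, 327.9, 105.4]
ee_rot: [-0.091, 0.996, -0.001, 0.003]
contact_force: [-0.1, -0.6, 4.5]
gripper_width: 0.2
```

Emit:
{"method": "drive_tool", "body": {
  "moves": [
    [[0,0.0045,0,0.001,0,0,0],[0,0.0055,0,0.001,0,0,0],[0,0.0055,0,0.001,0,0,0],[0,0.0045,0,0.001,0,0,0],[0,0,0,0.0005,0,0,0]]
  ]
}}

```text
clock: 14.6
position: [514.0, 325.1, 106.0]
ee_rot: [-0.092, 0.996, 0.001, 0.009]
contact_force: [-1.0, -0.4, 3.3]
gripper_width: 0.1
```

Emit:
{"method": "drive_tool", "body": {
  "moves": [
    [[0,0,0,-0.006,0,0,0],[0,0,0,-0.004,0,0,0],[0,-0.01,0,0,0,0.005,0],[0,-0.007,0,0,0,0,0],[0,0,0,0,0,0,0]]
  ]
}}

```text
clock: 15.1
position: [530.0, 327.7, 114.3]
ee_rot: [-0.091, 0.996, -0.0, 0.004]
contact_force: [-0.7, 0.0, 0.3]
gripper_width: 0.1
```

```bash
python3 - <<'E'
from to import *
from unw import *
to(selw([9,-19,105.5]),-169.6)
E
```

```text
pos [530.  327.7 114.3] F [-0.7  0.   0.3] t 15.1 w 0.1
shift [4.7 0.8 8.7] mm turn [-0.001  0.008  0.001]
```

Emit:
{"method": "drive_tool", "body": {
  "moves": [
    [[0,0.007,0,0.005,0,0.008,0],[0,0,0,0.003,0,0,0],[0,0,0,0.002,0,0,0],[0,0,0,0.0012,0,0,0]]
  ]
}}

```text
clock: 15.5
position: [525.2, 326.5, 106.0]
ee_rot: [-0.092, 0.996, -0.001, 0.003]
contact_force: [-0.2, -0.5, 4.9]
gripper_width: -0.3
```

Emit:
{"method": "drive_tool", "body": {
  "moves": [
    [[0,0.0045,0,0.001,0,0,0],[0,0.0055,0,0.001,0,0,0],[0,0.0055,0,0.001,0,0,0],[0,0.0035,0,0.001,0,0,0],[0,0,0,0.0005,0,0,0]]
  ]
}}

```text
clock: 16.0
position: [509.3, 324.3, 105.9]
ee_rot: [-0.094, 0.996, 0.001, 0.009]
contact_force: [0.6, -1.7, 4.7]
gripper_width: -0.1
```

Emit:
{"method": "drive_tool", "body": {
  "moves": [
    [[0,0.003,0,0.001,0,0,0],[0,0,0,0.0005,0,0,0]]
  ]
}}

```text
clock: 16.2
position: [507.4, 324.5, 105.7]
ee_rot: [-0.094, 0.995, 0.002, 0.01]
contact_force: [-1.8, -0.7, 6.4]
gripper_width: -0.0
```

Emit:
{"method": "drive_tool", "body": {
  "moves": [
    [[0,0,0,-0.006,0,0,0],[0,0,0,-0.005,0,0,0],[0,-0.01,-0.018,0,0.001,0.011,0.003],[0,-0.008,-0.016,0,0,0,0],[0,0,0,0,0,0,0]]
  ]
}}

```text
clock: 16.7
position: [526.9, 292.4, 113.6]
ee_rot: [-0.093, 0.996, -0.001, -0.001]
contact_force: [-0.3, 0.6, 1.1]
gripper_width: -0.2
```

```bash
python3 - <<'E'
from to import *
from unw import *
to(selw([11,-55,105.5]),-169.6)
E
```

```text
pos [526.9 292.4 113.6] F [-0.3  0.6  1.1] t 16.7 w -0.2
shift [-6.8 -1.1  8.1] mm turn [-0.002 -0.002  0.004]
```

Emit:
{"method": "drive_tool", "body": {
  "moves": [
    [[0,-0.004,-0.001,0.005,0,0,0],[0,0,0,0.003,0,0,0],[0,0,0,0.0015,0,0,0],[0,0,0,0.0012,0,0,0]]
  ]
}}

```text
clock: 17.1
position: [532.9, 292.5, 105.8]
ee_rot: [-0.094, 0.996, -0.002, 0.001]
contact_force: [1.2, -1.4, 6.5]
gripper_width: -0.1
```

Emit:
{"method": "drive_tool", "body": {
  "moves": [
    [[0,0.0045,0,0.001,0,0,0],[0,0.0055,0,0.001,0,0,0],[0,0.0055,0,0.001,0,0,0],[0,0.0055,0,0.001,0,0,0],[0,0.003,0,0.001,0,0,0],[0,0,0,0.0005,0,0,0]]
  ]
}}

```text
clock: 17.7
position: [512.2, 288.7, 105.6]
ee_rot: [-0.097, 0.995, -0.003, 0.006]
contact_force: [-0.3, -1.7, 4.6]
gripper_width: 0.1
```

Emit:
{"method": "drive_tool", "body": {
  "moves": [
    [[0,0,0,-0.006,0,0,0],[0,0,0,-0.004,0,0,0],[0,-0.01,0,0,0,0.01,0],[0,-0.007,0,0,0,0,0],[0,0,0,0,0,0,0]]
  ]
}}

```text
clock: 18.2
position: [527.2, 293.6, 114.3]
ee_rot: [-0.098, 0.995, -0.004, -0.001]
contact_force: [-0.0, 0.3, -0.2]
gripper_width: -0.0
```

```bash
python3 - <<'E'
from to import *
from unw import *
to(selw([11,-55,105.5]),-169.6)
E
```

```text
pos [527.2 293.6 114.3] F [-0.   0.3 -0.2] t 18.2 w -0.0
shift [-6.3 -2.3  8.8] mm turn [-0.007 -0.002  0.014]
```

Emit:
{"method": "drive_tool", "body": {
  "moves": [
    [[0,-0.003,-0.002,0.006,-0.007,0,0.014],[0,0,0,0.003,0,0,0],[0,0,0,0.0015,0,0,0],[0,0,0,0.0012,0,0,0]]
  ]
}}

```text
clock: 18.6
position: [533.5, 292.7, 105.7]
ee_rot: [-0.091, 0.996, 0.001, 0.002]
contact_force: [-0.5, -1.2, 4.8]
gripper_width: -0.1
```

Emit:
{"method": "drive_tool", "body": {
  "moves": [
    [[0,0.0045,0,0.001,0,0,0],[0,0.0055,0,0.001,0,0,0],[0,0.0055,0,0.001,0,0,0],[0,0.0045,0,0.001,0,0,0],[0,0,0,0.0005,0,0,0]]
  ]
}}

```text
clock: 19.1
position: [517.4, 289.7, 106.0]
ee_rot: [-0.091, 0.996, 0.003, 0.009]
contact_force: [0.2, -1.0, 3.8]
gripper_width: 0.6
```

Another ~2.5 mm, then back off and look.

Emit:
{"method": "drive_tool", "body": {
  "moves": [
    [[0,0.003,0,0.001,0,0,0],[0,0,0,0.0005,0,0,0],[0,0,0,-0.006,0,0,0],[0,0.01,0,-0.01,0,0.01,0],[0,0.04,0,-0.005,0,0,0],[0,0.04,0,0,0,0,0],[0,0,0,0,0,0,0]]
  ]
}}

```text
clock: 19.8
position: [419.4, 269.8, 124.3]
ee_rot: [-0.09, 0.996, 0.001, 0.0]
contact_force: [0.1, 0.2, 0.0]
gripper_width: 0.1
```

```bash
python3 snap.py 4; python3 snap.py 5; python3 uw2.py 4,5; python3 dig.py 4
```

```text
(no output)
```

View pics/uw_4_5.png

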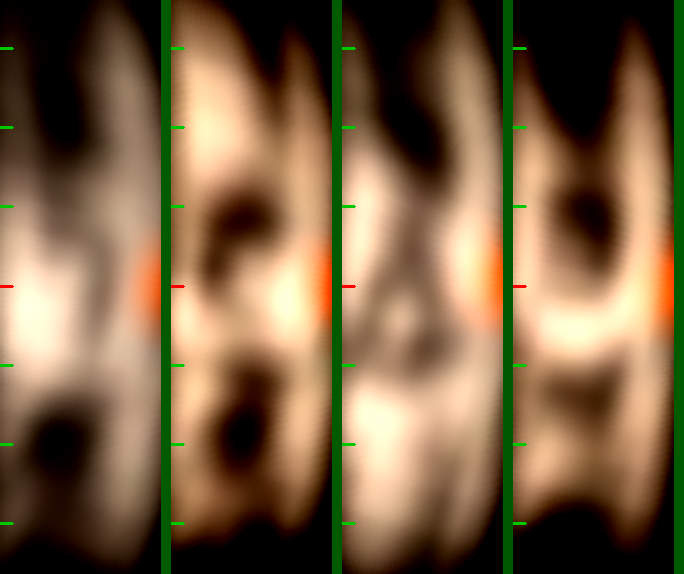

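View pics/dig4.png

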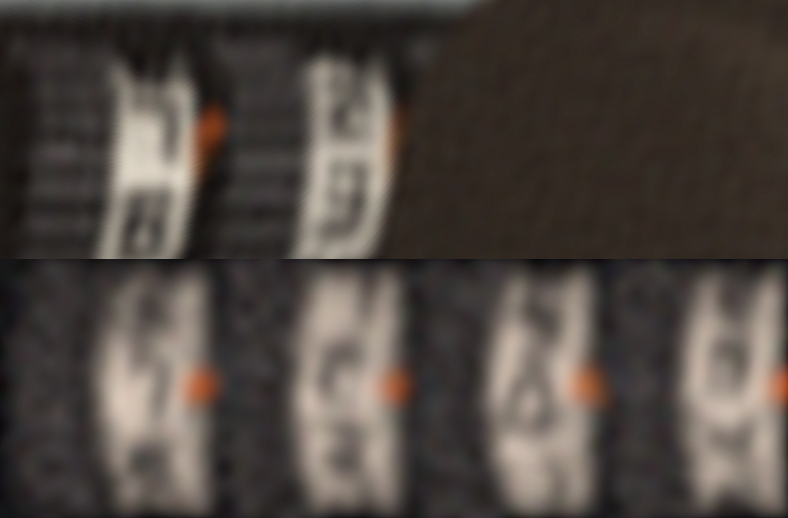

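```bash
python3 - <<'E'
from to import *
from unw import *
to(selw([4,-55,112]),-169.6)
E
```

```text
pos [424.8 272.8 125. ] F [-0.1  0.1  0.3] t 20.0 w -0.1
shift [-1.037e+02 -1.000e-01  1.360e+01] mm turn [ 0.004  0.006 -0.002]
```

Emit:
{"method": "drive_tool", "body": {
  "moves": [
    [[0,-0.045,0,0,0.004,0.006,0],[0,-0.045,0,0.002,0,0,0],[0,-0.008,0,0,0,0,0],[0,0,0,0.009,0,0,0],[0,0,0,0.003,0,0,0]]
  ]
}}

```text
clock: 20.5
position: [525.4, 289.8, 107.8]
ee_rot: [-0.088, 0.996, -0.001, -0.002]
contact_force: [-0.6, 1.2, -0.1]
gripper_width: 0.1
```

```bash
python3 - <<'E'
from to import *
from unw import *
to(selw([4,-55,105.5]),-169.6)
E
```

```text
pos [525.4 289.8 107.8] F [-0.6  1.2 -0.1] t 20.5 w 0.1
shift [-1.8  1.2  2.3] mm turn [-0.001 -0.004 -0.005]
```

Emit:
{"method": "drive_tool", "body": {
  "moves": [
    [[0,0,0.001,0.002,0,0,0],[0,0,0,0.0015,0,0,0]]
  ]
}}

```text
clock: 20.7
position: [525.0, 290.1, 105.9]
ee_rot: [-0.089, 0.996, -0.002, -0.001]
contact_force: [-0.3, -1.0, 11.2]
gripper_width: 0.3
```

Emit:
{"method": "drive_tool", "body": {
  "moves": [
    [[0,0.003,0,0.001,0,0,0],[0,0.0015,0,0.001,0,0,0],[0,0,0,0.0005,0,0,0]]
  ]
}}

```text
clock: 21.0
position: [519.9, 289.5, 106.1]
ee_rot: [-0.091, 0.996, -0.001, 0.001]
contact_force: [1.3, -0.9, 1.4]
gripper_width: 0.1
```

Emit:
{"method": "drive_tool", "body": {
  "moves": [
    [[0,0,0,-0.006,0,0,0],[0,0,0,-0.005,0,0,0],[0,-0.003,0.018,0,0.002,0.002,0],[0,-0.003,0.014,0,0,0,0],[0,0,0,0,0,0,0]]
  ]
}}

```text
clock: 21.5
position: [517.7, 324.3, 116.6]
ee_rot: [-0.09, 0.996, -0.003, -0.002]
contact_force: [-0.2, -0.7, -0.2]
gripper_width: -0.0
```

```bash
python3 - <<'E'
from to import *
from unw import *
to(selw([9,-19,105.5]),-169.6)
E
```

```text
pos [517.7 324.3 116.6] F [-0.2 -0.7 -0.2] t 21.5 w -0.0
shift [-8.2  1.9 11. ] mm turn [-0.005 -0.004 -0.001]
```

Emit:
{"method": "drive_tool", "body": {
  "moves": [
    [[0,-0.008,0.001,0.006,-0.005,-0.004,0],[0,0,0,0.003,0,0,0],[0,0,0,0.002,0,0,0],[0,0,0,0.0015,0,0,0]]
  ]
}}

```text
clock: 21.9
position: [528.4, 328.4, 105.5]
ee_rot: [-0.092, 0.996, 0.001, 0.003]
contact_force: [0.5, -0.6, 6.2]
gripper_width: 0.1
```

Emit:
{"method": "drive_tool", "body": {
  "moves": [
    [[0,0.0045,0,0.001,0,0,0],[0,0.0055,0,0.001,0,0,0],[0,0.0045,0,0.001,0,0,0],[0,0.0035,0,0.001,0,0,0],[0,0,0,0.0005,0,0,0]]
  ]
}}

```text
clock: 22.4
position: [516.8, 326.9, 106.0]
ee_rot: [-0.092, 0.996, 0.004, 0.011]
contact_force: [0.6, -0.1, 5.1]
gripper_width: -0.1
```

Emit:
{"method": "drive_tool", "body": {
  "moves": [
    [[0,0.004,0,0.001,0,0,0],[0,0.0025,0,0.001,0,0,0],[0,0,0,0.0005,0,0,0]]
  ]
}}

```text
clock: 22.7
position: [512.9, 326.9, 105.9]
ee_rot: [-0.093, 0.996, 0.006, 0.014]
contact_force: [0.6, -0.3, 5.6]
gripper_width: -0.2
```

Emit:
{"method": "drive_tool", "body": {
  "moves": [
    [[0,0,0,-0.006,0,0,0],[0,0,0,-0.005,0,0,0],[0,-0.001,0.018,0,0.006,0.02,0],[0,-0.001,0.014,0,0,0,0],[0,0,0,0,0,0,0]]
  ]
}}

```text
clock: 23.2
position: [502.7, 355.7, 112.9]
ee_rot: [-0.091, 0.996, -0.002, -0.003]
contact_force: [0.3, -0.3, 0.3]
gripper_width: 0.1
```

```bash
python3 - <<'E'
from to import *
from unw import *
to(selw([3,17,105.5]),-169.6)
E
```

```text
pos [502.7 355.7 112.9] F [ 0.3 -0.3  0.3] t 23.2 w 0.1
shift [-11.2   4.3   7.4] mm turn [-0.004 -0.007  0.001]
```

Emit:
{"method": "drive_tool", "body": {
  "moves": [
    [[0,-0.01,0.004,0.004,-0.004,-0.007,0],[0,0,0,0.002,0,0,0],[0,0,0,0.002,0,0,0],[0,0,0,0.0012,0,0,0]]
  ]
}}

```text
clock: 23.6
position: [514.1, 362.0, 106.1]
ee_rot: [-0.092, 0.996, 0.001, 0.003]
contact_force: [-0.8, -0.1, 4.3]
gripper_width: -0.0
```

Emit:
{"method": "drive_tool", "body": {
  "moves": [
    [[0,0.003,0,0.0012,0,0,0],[0,0.001,0,0.0008,0,0,0]]
  ]
}}

```text
clock: 23.8
position: [512.0, 361.6, 106.1]
ee_rot: [-0.092, 0.996, 0.002, 0.005]
contact_force: [0.3, 1.0, 4.0]
gripper_width: -0.0
```

Emit:
{"method": "drive_tool", "body": {
  "moves": [
    [[0,0,0,-0.006,0,0,0],[0,0.01,0,-0.01,0,0,0],[0,0.045,0,-0.01,0,0,0],[0,0.045,0,-0.01,0,0,0],[0,0,0,0,0,0,0]]
  ]
}}

```text
clock: 24.3
position: [406.9, 338.6, 139.7]
ee_rot: [-0.09, 0.996, -0.001, 0.001]
contact_force: [0.2, -0.7, 0.4]
gripper_width: 0.2
```

```bash
python3 snap.py 6; python3 snap.py 7; python3 uw2.py 6,7; python3 dig.py 7
```

```text
(no output)
```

View pics/uw_6_7.png

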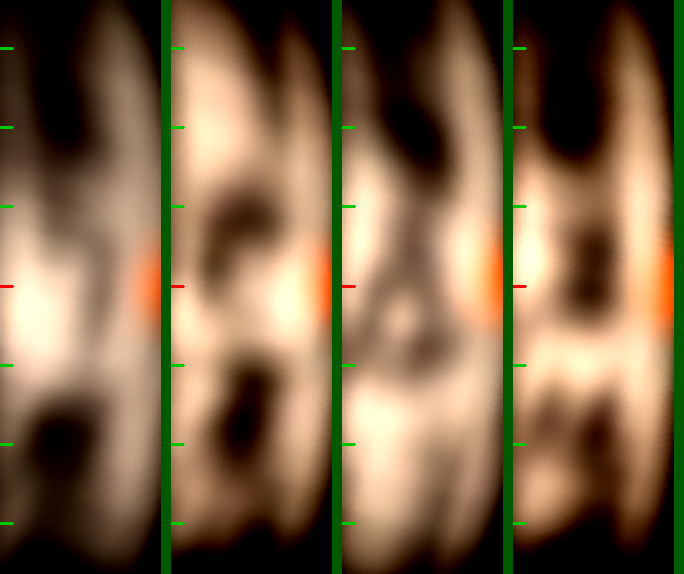

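View pics/dig7.png

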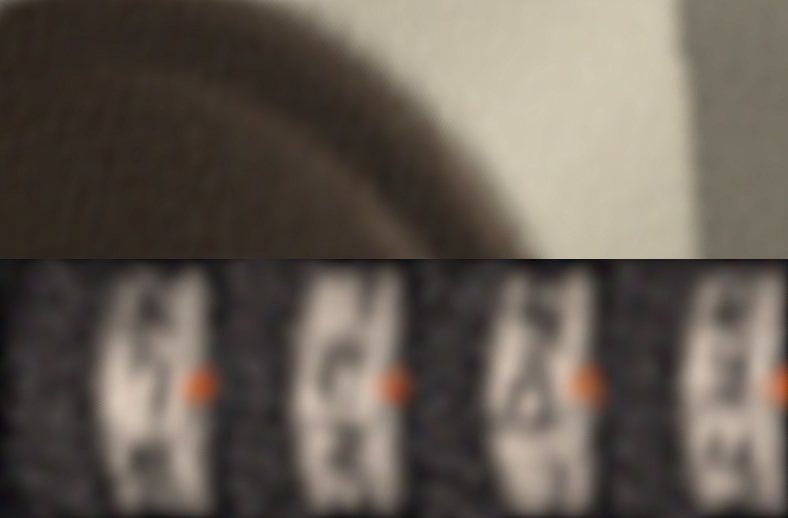

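Emit:
{"method": "drive_tool", "body": {
  "moves": [
    [[0,0,-0.048,-0.01,0,0,0],[0,0,-0.048,-0.01,0,0,0],[0,0,-0.048,0,0,0,0],[0,0,-0.048,0,0,0,0],[0,0,0,0,0,0,0]]
  ]
}}

```text
clock: 25.0
position: [450.7, 147.9, 157.7]
ee_rot: [-0.089, 0.996, -0.002, 0.001]
contact_force: [0.3, -0.4, -0.0]
gripper_width: -0.1
```

```bash
python3 snap.py 8; python3 dig.py 8
```

```text
(no output)
```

View pics/dig8.png

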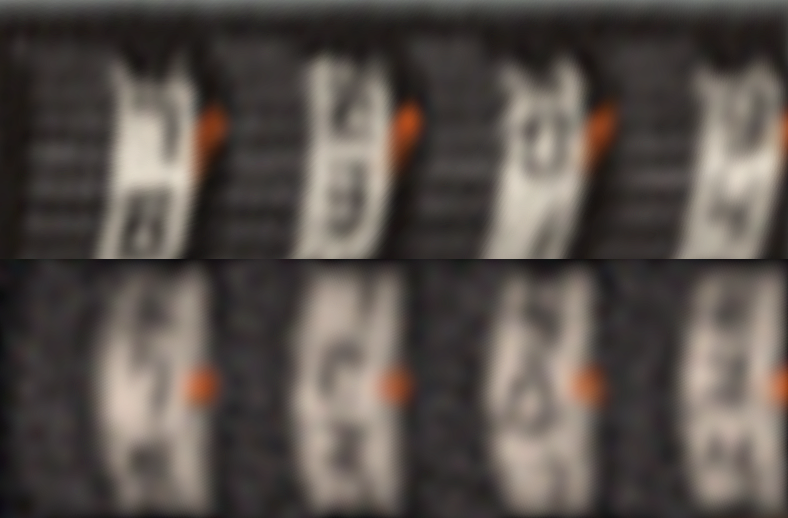

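```bash
cat > gaps.py <<'E'
from unw import *
import sys
from scipy.ndimage import gaussian_filter1d
from scipy.signal import argrelmin
ks=sys.argv[1].split(",")
for n,lim in(("top",50),("side",50)):
    if n=="side" and len(sys.argv)<3: continue
    im=np.mean([cv2.imread(f"pics/{n}{k}.png").astype(np.float32).mean(2) for k in ks],0)
    ph=np.arange(65,-65.1,-1.)
    for yi in(54,18,-18,-54):
        ys=np.arange(yi-12.5,yi-21.5,-0.5)
        m=np.array([[proj(n,selw([23.5*np.sin(a),y,80+23.5*np.cos(a)])) for y in ys] for a in np.radians(ph)],np.float32)
        t=cv2.remap(im,m[...,0],m[...,1],cv2.INTER_CUBIC)
        dark=gaussian_filter1d(np.sort(t,1)[:,:6].mean(1),2)   # darkest third in each row
        br=dark
        mx=argrelmin(-br)[0]; mn=argrelmin(br)[0]
        print(n,yi,"gaps",[(int(ph[i]),int(br[i])) for i in mx],"dark",[(int(ph[i]),int(br[i])) for i in mn])
E
python3 gaps.py 6,7,8; python3 gaps.py 8 s; python3 gaps.py 0 s
```

```text
top 54 gaps [(52, 80), (-15, 154), (-49, 92)] dark [(42, 75), (-35, 81)]
top 18 gaps [(29, 142), (-8, 151), (-46, 115)] dark [(15, 111), (-32, 95)]
top -18 gaps [(46, 89), (14, 124), (-6, 131), (-28, 155)] dark [(37, 81), (7, 122), (-14, 121)]
top -54 gaps [(53, 94), (19, 133), (4, 114), (-16, 165), (-44, 113)] dark [(39, 85), (6, 114), (0, 113), (-36, 111)]
top 54 gaps [(51, 80), (-14, 154), (-49, 92)] dark [(40, 76), (-36, 81)]
top 18 gaps [(29, 141), (-8, 151), (-46, 115)] dark [(15, 111), (-32, 94)]
top -18 gaps [(46, 89), (14, 124), (-6, 130), (-28, 154)] dark [(37, 81), (7, 122), (-14, 122)]
top -54 gaps [(52, 92), (19, 132), (5, 114), (-16, 163), (-43, 112)] dark [(39, 86), (6, 114), (0, 113), (-36, 111)]
side 54 gaps [(-22, 192), (-59, 115)] dark [(54, 28), (-41, 82)]
side 18 gaps [(18, 91), (-13, 162), (-37, 107), (-50, 145)] dark [(48, 43), (9, 89), (-33, 105), (-39, 106)]
side -18 gaps [(7, 134), (-29, 178), (-62, 127)] dark [(54, 30), (-3, 118), (-49, 110)]
side -54 gaps [(14, 111), (5, 104), (-21, 188), (-51, 147)] dark [(54, 30), (6, 104), (-2, 102), (-39, 112)]
top 54 gaps [(28, 116), (-8, 166), (-39, 136)] dark [(18, 106), (-25, 107)]
top 18 gaps [(30, 133), (0, 161), (-23, 124)] dark [(19, 115), (-14, 114)]
top -18 gaps [(30, 144), (-8, 134), (-48, 116)] dark [(6, 114), (-29, 94)]
top -54 gaps [(37, 135), (16, 106), (-1, 148), (-40, 119)] dark [(23, 104), (15, 106), (-24, 92)]
side 54 gaps [(-14, 169), (-45, 157)] dark [(54, 28), (-31, 110)]
side 18 gaps [(-3, 171), (-23, 136), (-40, 154)] dark [(54, 32), (-16, 123), (-31, 121)]
side -18 gaps [(21, 100), (-13, 162), (-50, 143)] dark [(53, 53), (7, 83), (-40, 110)]
side -54 gaps [(14, 96), (-5, 143), (-27, 132), (-39, 140), (-54, 112)] dark [(56, 47), (9, 95), (-19, 122), (-32, 127), (-50, 109)]
```

```bash
python3 - <<'E'
from to import *
from unw import *
to(selw([3,17,115]),-169.6)
to(selw([-50,17,150]),-169.6)
E
```

```text
pos [451.2 151.3 157.9] F [-0.2 -0.3  1.1] t 25.1 w -0.1
shift [-98.5 196.2  42.8] mm turn [-0.003  0.004 -0.   ]
pos [451.2 151.3 157.9] F [-0.2 -0.3  1.1] t 25.1 w -0.1
shift [-45.7 196.1   7.6] mm turn [-0.003  0.004 -0.   ]
```

Emit:
{"method": "drive_tool", "body": {
  "moves": [
    [[0,-0.024,0.043,0,-0.003,0.004,0],[0,-0.024,0.043,0,0,0,0],[0,-0.022,0.043,0,0,0,0],[0,-0.017,0.035,0,0,0,0],[0,0,0,0,0,0,0],[0,0,0,0.02,0,0,0],[0,0,0,0.012,0,0,0],[0,0,0,0,0,0,0]]
  ]
}}

```text
clock: 25.9
position: [509.2, 343.8, 120.2]
ee_rot: [-0.093, 0.996, -0.001, -0.001]
contact_force: [-1.8, -0.1, -0.1]
gripper_width: -0.2
```

```bash
python3 - <<'E'
from to import *
from unw import *
to(selw([3,17,105.5]),-169.6)
E
```

```text
pos [509.2 343.8 120.2] F [-1.8 -0.1 -0.1] t 25.9 w -0.2
shift [-7.1 17.1 14.7] mm turn [-0.001 -0.002  0.006]
```

Emit:
{"method": "drive_tool", "body": {
  "moves": [
    [[0,-0.006,0.015,0.006,0,0,0.006],[0,0,0,0.004,0,0,0],[0,0,0,0.002,0,0,0],[0,0,0,0.0015,0,0,0]]
  ]
}}

```text
clock: 26.3
position: [513.0, 361.1, 107.2]
ee_rot: [-0.09, 0.996, -0.0, 0.0]
contact_force: [-0.1, -0.0, 0.0]
gripper_width: 0.0
```

```bash
python3 - <<'E'
from to import *
from unw import *
to(selw([3,17,105.5]),-169.6)
E
```

```text
pos [513.  361.1 107.2] F [-0.1 -0.   0. ] t 26.3 w 0.0
shift [-0.1  0.8  1.7] mm turn [-0.     0.    -0.001]
```

Emit:
{"method": "drive_tool", "body": {
  "moves": [
    [[0,0,0,0.0025,0,0,0],[0,0,0,0.0015,0,0,0]]
  ]
}}

```text
clock: 26.5
position: [514.4, 361.4, 106.1]
ee_rot: [-0.091, 0.996, 0.001, 0.002]
contact_force: [-0.8, -1.4, 4.3]
gripper_width: 0.0
```

Emit:
{"method": "drive_tool", "body": {
  "moves": [
    [[0,0.0035,0,0.001,0,0,0],[0,0.0015,0,0.001,0,0,0]]
  ]
}}

```text
clock: 26.7
position: [510.9, 360.9, 106.1]
ee_rot: [-0.091, 0.996, 0.002, 0.004]
contact_force: [0.6, -1.1, 3.2]
gripper_width: -0.2
```

Emit:
{"method": "drive_tool", "body": {
  "moves": [
    [[0,0.001,0,0.001,0,0,0],[0,0,0,-0.006,0,0,0],[0,0,0,-0.005,0,0,0],[0,0.006,-0.018,0,0.004,0.004,0],[0,0.004,-0.016,0,0,0,0],[0,0,0,0,0,0,0]]
  ]
}}

```text
clock: 27.3
position: [504.4, 323.6, 116.3]
ee_rot: [-0.091, 0.996, -0.001, 0.001]
contact_force: [0.2, 0.9, -0.7]
gripper_width: -0.4
```

```bash
python3 - <<'E'
from to import *
from unw import *
to(selw([-11,-19,105.5]),-169.6)
E
```

```text
pos [504.4 323.6 116.3] F [ 0.2  0.9 -0.7] t 27.3 w -0.4
shift [-1.3  0.2 10.8] mm turn [-0.002  0.002  0.   ]
```

Emit:
{"method": "drive_tool", "body": {
  "moves": [
    [[0,0,0,0.006,0,0,0],[0,0,0,0.003,0,0,0],[0,0,0,0.0022,0,0,0],[0,0,0,0.0013,0,0,0]]
  ]
}}

```text
clock: 27.7
position: [505.8, 324.1, 105.5]
ee_rot: [-0.091, 0.996, -0.001, 0.002]
contact_force: [-1.7, -3.6, 12.1]
gripper_width: 0.3
```

Emit:
{"method": "drive_tool", "body": {
  "moves": [
    [[0,-0.0045,0,0.0008,0,0,0],[0,-0.0045,0,0.001,0,0,0],[0,-0.0045,0,0.001,0,0,0],[0,-0.0045,0,0.001,0,0,0],[0,0,0,0.0005,0,0,0]]
  ]
}}

```text
clock: 28.2
position: [526.3, 327.8, 106.0]
ee_rot: [-0.094, 0.996, -0.003, 0.005]
contact_force: [0.3, -1.5, 3.6]
gripper_width: -0.3
```

Emit:
{"method": "drive_tool", "body": {
  "moves": [
    [[0,0,0,-0.006,0,0,0],[0,0,0,-0.004,0,0,0],[0,0.012,0,0,0.002,0.004,0],[0,0.009,0,0,0,0,0],[0,0,0,0,0,0,0]]
  ]
}}

```text
clock: 28.7
position: [502.3, 324.2, 114.4]
ee_rot: [-0.093, 0.996, -0.004, 0.001]
contact_force: [1.0, -0.8, -0.4]
gripper_width: -0.1
```

```bash
python3 - <<'E'
from to import *
from unw import *
to(selw([-11,-19,105.5]),-169.6)
E
```

```text
pos [502.3 324.2 114.4] F [ 1.  -0.8 -0.4] t 28.7 w -0.1
shift [-3.3 -0.8  8.9] mm turn [-0.008  0.001  0.005]
```

Emit:
{"method": "drive_tool", "body": {
  "moves": [
    [[0,-0.002,0,0.005,-0.008,0,0.005],[0,0,0,0.003,0,0,0],[0,0,0,0.0018,0,0,0],[0,0,0,0.0012,0,0,0]]
  ]
}}

```text
clock: 29.1
position: [504.8, 325.2, 105.4]
ee_rot: [-0.092, 0.996, 0.001, 0.002]
contact_force: [-2.7, -2.4, 10.0]
gripper_width: 0.1
```

Emit:
{"method": "drive_tool", "body": {
  "moves": [
    [[0,-0.0045,0,0.0008,0,0,0],[0,-0.0045,0,0.001,0,0,0],[0,-0.0045,0,0.001,0,0,0],[0,-0.0045,0,0.001,0,0,0],[0,0,0,0.0005,0,0,0]]
  ]
}}

```text
clock: 29.6
position: [526.5, 329.2, 105.9]
ee_rot: [-0.093, 0.996, 0.001, 0.005]
contact_force: [-0.0, 0.6, 5.1]
gripper_width: -0.2
```

Emit:
{"method": "drive_tool", "body": {
  "moves": [
    [[0,0,0,-0.006,0,0,0],[0,0,0,-0.004,0,0,0],[0,0.012,0,0,0.002,0.004,0],[0,0.009,0,0,0,0,0],[0,0,0,0,0,0,0]]
  ]
}}

```text
clock: 30.1
position: [502.5, 324.1, 113.7]
ee_rot: [-0.092, 0.996, -0.001, 0.001]
contact_force: [0.1, 0.7, 0.2]
gripper_width: 0.4
```

```bash
python3 - <<'E'
from to import *
from unw import *
to(selw([-11,-19,105.5]),-169.6)
E
```

```text
pos [502.5 324.1 113.7] F [0.1 0.7 0.2] t 30.1 w 0.4
shift [-3.1 -0.7  8.2] mm turn [-0.002  0.002  0.002]
```

Total ≈43 mm. Third stroke.

Emit:
{"method": "drive_tool", "body": {
  "moves": [
    [[0,-0.002,0,0.005,-0.002,0,0],[0,0,0,0.0027,0,0,0],[0,0,0,0.0015,0,0,0],[0,0,0,0.001,0,0,0]]
  ]
}}

```text
clock: 30.5
position: [504.9, 325.0, 105.5]
ee_rot: [-0.093, 0.996, 0.0, 0.002]
contact_force: [-1.7, -2.0, 7.3]
gripper_width: -0.2
```

Emit:
{"method": "drive_tool", "body": {
  "moves": [
    [[0,-0.0045,0,0.0008,0,0,0],[0,-0.0045,0,0.001,0,0,0],[0,-0.0045,0,0.001,0,0,0],[0,-0.0045,0,0.001,0,0,0],[0,0,0,0.0005,0,0,0]]
  ]
}}

```text
clock: 31.0
position: [526.5, 328.9, 105.9]
ee_rot: [-0.094, 0.996, 0.0, 0.005]
contact_force: [-0.2, -0.3, 4.2]
gripper_width: -0.4
```

Emit:
{"method": "drive_tool", "body": {
  "moves": [
    [[0,0,0,-0.006,0,0,0],[0,0,0,-0.004,0,0,0],[0,0.012,0,0,0.002,0.004,0],[0,0.009,0,0,0,0,0],[0,0,0,0,0,0,0]]
  ]
}}

```text
clock: 31.5
position: [502.5, 323.9, 113.9]
ee_rot: [-0.093, 0.996, -0.001, 0.001]
contact_force: [0.7, 1.3, 0.4]
gripper_width: 0.2
```

```bash
python3 - <<'E'
from to import *
from unw import *
to(selw([-11,-19,105.5]),-169.6)
for k in("9",): 
  for n in("side","top"): cv2.imwrite(f"pics/{n}{k}.png",arm.get_image(n)[0][:,:,::-1])
E
python3 dig.py 9
```

```text
pos [502.5 323.9 113.9] F [0.7 1.3 0.4] t 31.5 w 0.2
shift [-3.1 -0.5  8.4] mm turn [-0.003  0.002  0.005]
```

View pics/dig9.png

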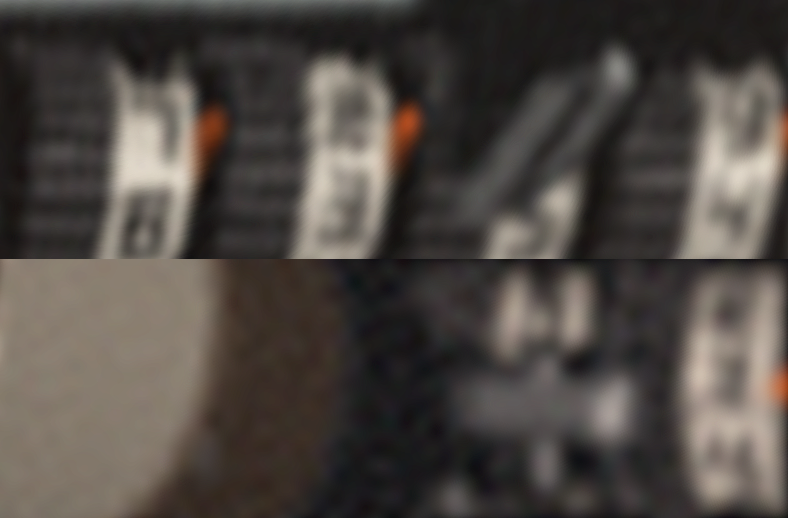

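Emit:
{"method": "drive_tool", "body": {
  "moves": [
    [[0,-0.002,0,0.005,-0.002,0,0.004],[0,0,0,0.0027,0,0,0],[0,0,0,0.0015,0,0,0],[0,0,0,0.001,0,0,0]]
  ]
}}

```text
clock: 32.0
position: [507.5, 325.6, 105.8]
ee_rot: [-0.092, 0.996, 0.0, 0.004]
contact_force: [-1.2, -1.6, 6.4]
gripper_width: -0.1
```

Emit:
{"method": "drive_tool", "body": {
  "moves": [
    [[0,-0.0045,0,0.0008,0,0,0],[0,-0.0045,0,0.001,0,0,0],[0,-0.0045,0,0.001,0,0,0],[0,-0.0025,0,0.001,0,0,0],[0,0,0,0.0005,0,0,0]]
  ]
}}

```text
clock: 32.5
position: [527.4, 329.2, 105.8]
ee_rot: [-0.092, 0.996, 0.001, 0.007]
contact_force: [-0.9, -0.2, 4.4]
gripper_width: 0.1
```

Emit:
{"method": "drive_tool", "body": {
  "moves": [
    [[0,0,0,-0.006,0,0,0],[0,0.01,0,-0.008,0,0,0],[0,0.01,-0.03,-0.015,0.002,0.004,0],[0,0.01,-0.045,0,0,0,0],[0,0,-0.045,0,0,0,0],[0,0,-0.045,0,0,0,0],[0,0,0,0,0,0,0]]
  ]
}}

```text
clock: 33.2
position: [522.2, 157.3, 134.8]
ee_rot: [-0.094, 0.996, -0.001, 0.003]
contact_force: [-0.5, -0.9, -0.0]
gripper_width: 0.1
```

```bash
python3 snap.py 10; python3 dig.py 10; python3 gaps.py 10 s; python3 uw2.py 10
```

```text
top 54 gaps [(51, 80), (19, 116)] dark [(40, 74), (0, 54)]
top 18 gaps [(32, 121), (-28, 164)] dark [(30, 121), (-30, 164)]
top -18 gaps [] dark []
top -54 gaps [(50, 71), (24, 68), (7, 65), (-8, 62), (-34, 58), (-57, 57)] dark [(33, 66), (11, 65), (-4, 61), (-22, 57), (-47, 56)]
side 54 gaps [(-22, 198), (-59, 119)] dark [(54, 27), (-41, 84)]
side 18 gaps [(18, 116), (-17, 177), (-53, 147)] dark [(48, 50), (6, 98), (-41, 107)]
side -18 gaps [(21, 93), (10, 91), (-12, 145), (-21, 139), (-44, 135), (-60, 110)] dark [(51, 48), (13, 91), (5, 90), (-19, 139), (-37, 123), (-55, 105)]
side -54 gaps [(14, 114), (-21, 193), (-52, 151)] dark [(54, 30), (-2, 105), (-39, 116)]
```

View pics/dig10.png

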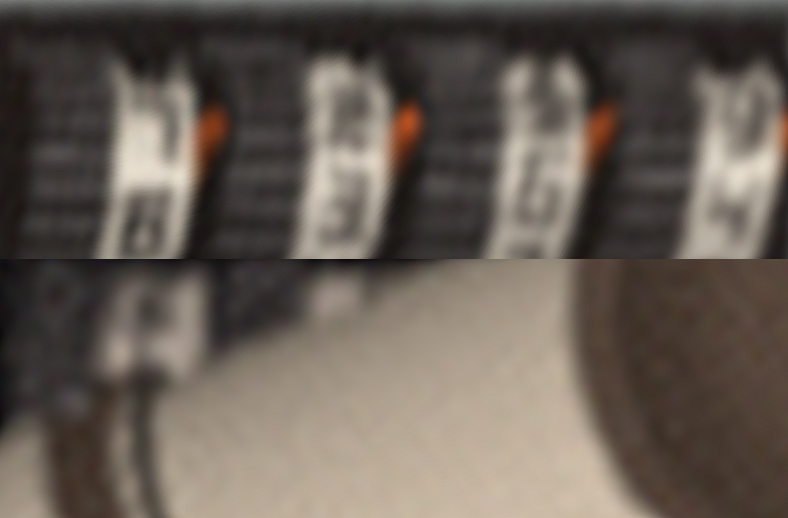

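View pics/uw_10.png

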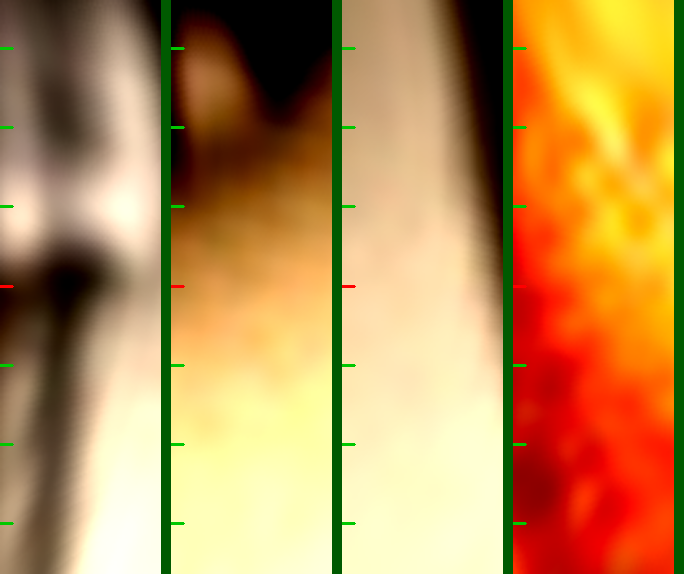

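```bash
python3 - <<'E'
from to import *
from unw import *
print(selw([-55,0,110]))
to(selw([-125,-10,140]),-169.6)
E
```

```text
[458.98276911 334.70544701 110.        ]
pos [522.9 160.6 135.1] F [ 0.2 -0.2 -0.2] t 33.3 w -0.0
shift [ 99.6 173.9  -5.9] mm turn [-0.001  0.007  0.01 ]
```

Emit:
{"method": "drive_tool", "body": {
  "moves": [
    [[0,0.024,0.04,-0.002,-0.001,0.007,0.01],[0,0.024,0.042,-0.002,0,0,0],[0,0.024,0.042,0,0,0,0],[0,0.02,0.035,0,0,0,0],[0,0,0,0,0,0,0]]
  ]
}}

```text
clock: 33.8
position: [398.2, 309.4, 139.5]
ee_rot: [-0.092, 0.996, 0.002, 0.001]
contact_force: [0.0, 0.6, -0.5]
gripper_width: 0.1
```

```bash
python3 snap.py 11;python3 snap.py 12; python3 dig.py 12; python3 gaps.py 11,12; python3 uw2.py 11,12; python3 - <<'E'
from to import *
from unw import *
to(selw([-55,0,113]),-169.6)
E
```

```text
top 54 gaps [(52, 80), (-14, 154), (-49, 91)] dark [(42, 76), (-36, 82)]
top 18 gaps [(27, 151), (9, 127), (-11, 133), (-51, 115)] dark [(11, 126), (1, 117), (-34, 95)]
top -18 gaps [(31, 142), (-6, 150), (-44, 120)] dark [(16, 98), (-29, 95)]
top -54 gaps [(53, 94), (19, 133), (-16, 165), (-43, 114)] dark [(39, 85), (1, 113), (-35, 112)]
pos [400.9 305.3 139. ] F [-0.3  0.4  0.1] t 34.0 w 0.0
shift [-62.3  18.8  26.1] mm turn [ 0.001  0.002 -0.005]
```

View pics/dig12.png

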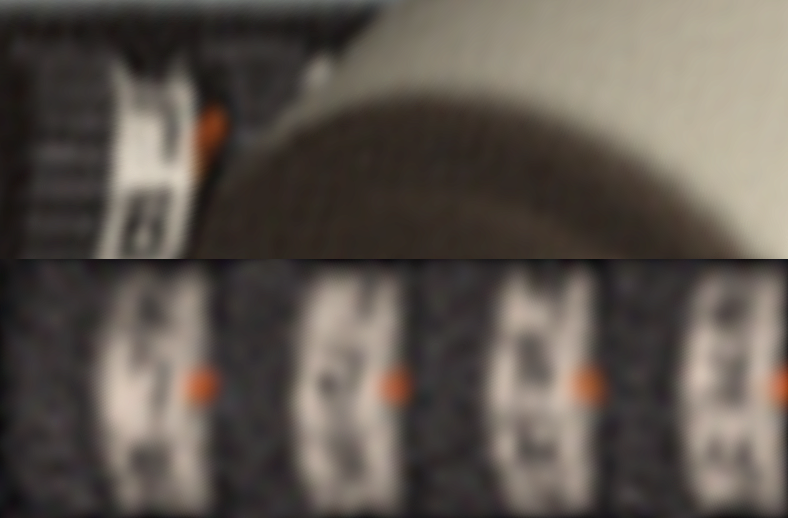

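View pics/uw_11_12.png

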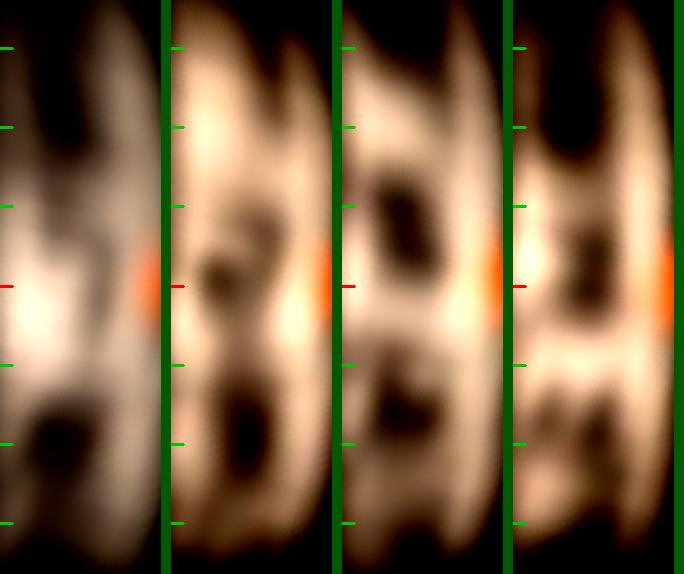

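```bash
python3 - <<'E'
from to import *
from unw import *
to(selw([3,-19,115]),-169.6)
E
```

```text
pos [400.9 305.3 139. ] F [-0.3  0.4  0.1] t 34.0 w 0.0
shift [-1.204e+02  1.000e-01  2.420e+01] mm turn [ 0.001  0.002 -0.005]
```

Emit:
{"method": "drive_tool", "body": {
  "moves": [
    [[0,-0.048,0,0,0.001,0.002,-0.005],[0,-0.048,0,0,0,0,0],[0,-0.015,0,0,0,0,0],[0,0,0,0.01,0,0,0],[0,0,0,0.01,0,0,0],[0,0,0,0,0,0,0]]
  ]
}}

```text
clock: 34.6
position: [513.8, 317.6, 114.3]
ee_rot: [-0.086, 0.996, -0.002, -0.003]
contact_force: [0.2, 0.7, -0.7]
gripper_width: 0.1
```

```bash
python3 - <<'E'
from to import *
from unw import *
to(selw([3,-19,105.5]),-169.6)
E
```

```text
pos [513.8 317.6 114.3] F [ 0.2  0.7 -0.7] t 34.6 w 0.1
shift [-7.2  7.8  8.7] mm turn [-0.003 -0.007 -0.009]
```

Emit:
{"method": "drive_tool", "body": {
  "moves": [
    [[0,-0.006,0.006,0.004,-0.003,-0.007,-0.009],[0,0,0,0.003,0,0,0],[0,0,0,0.0015,0,0,0]]
  ]
}}

```text
clock: 34.9
position: [517.4, 324.2, 106.0]
ee_rot: [-0.092, 0.996, -0.001, 0.0]
contact_force: [-0.2, -2.7, 6.7]
gripper_width: 0.1
```

Emit:
{"method": "drive_tool", "body": {
  "moves": [
    [[0,0.001,0,0.0018,0,0,0],[0,0.001,0,0.001,0,0,0]]
  ]
}}

```text
clock: 35.1
position: [516.7, 324.5, 106.1]
ee_rot: [-0.093, 0.996, -0.0, 0.003]
contact_force: [0.5, -0.6, 1.5]
gripper_width: -0.3
```

Emit:
{"method": "drive_tool", "body": {
  "moves": [
    [[0,0.003,0,0.0012,0,0,0],[0,0.002,0,0.001,0,0,0],[0,0.0015,0,0.001,0,0,0]]
  ]
}}

```text
clock: 35.4
position: [511.5, 323.7, 105.9]
ee_rot: [-0.094, 0.996, 0.0, 0.006]
contact_force: [1.1, -1.8, 5.8]
gripper_width: -0.1
```

Emit:
{"method": "drive_tool", "body": {
  "moves": [
    [[0,0,0,-0.006,0,0,0],[0,0.01,0,-0.01,0,0.01,0],[0,0.045,0,-0.01,0,0,0],[0,0.045,0,-0.005,0,0,0],[0,0,0,0,0,0,0]]
  ]
}}

```text
clock: 35.9
position: [406.2, 303.4, 136.0]
ee_rot: [-0.093, 0.996, -0.001, -0.004]
contact_force: [0.9, -0.2, -0.1]
gripper_width: -0.3
```

```bash
python3 snap.py 13;python3 snap.py 14; python3 dig.py 14; python3 gaps.py 13,14; python3 uw2.py 13,14; python3 - <<'E'
from to import *
from unw import *
to(selw([-55,0,113]),-169.6)
E
```

```text
top 54 gaps [(52, 79), (-15, 154), (-49, 93)] dark [(43, 76), (-36, 81)]
top 18 gaps [(27, 151), (9, 126), (-11, 133), (-51, 115)] dark [(11, 126), (1, 117), (-35, 95)]
top -18 gaps [(19, 151), (-3, 128), (-18, 143), (-45, 104)] dark [(6, 114), (-6, 127), (-33, 88)]
top -54 gaps [(52, 94), (19, 134), (4, 114), (-16, 165), (-44, 113)] dark [(38, 84), (6, 114), (0, 113), (-36, 112)]
pos [411.5 306.1 135.9] F [ 0.2 -0.  -0.4] t 36.1 w -0.3
shift [-52.   19.4  22.7] mm turn [ 0.    -0.003  0.003]
```

View pics/uw_13_14.png

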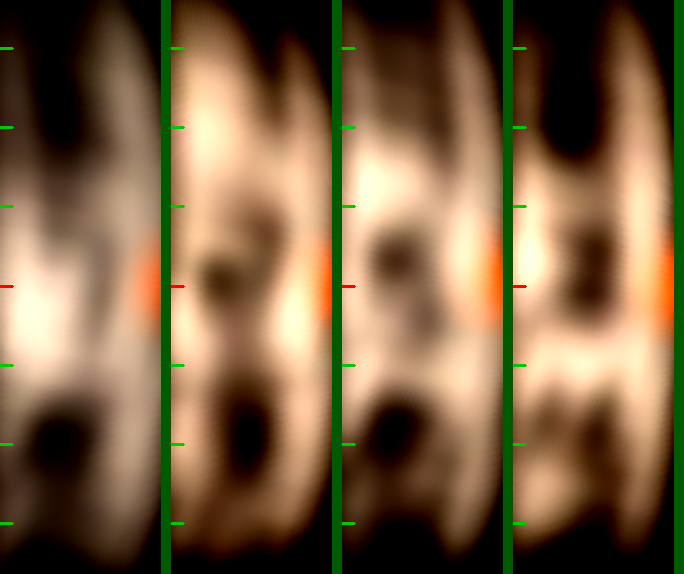

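```bash
python3 - <<'E'
from to import *
from unw import *
to(selw([3,17,115]),-169.6)
E
```

```text
pos [411.5 306.1 135.9] F [ 0.2 -0.  -0.4] t 36.1 w -0.3
shift [-110.1   36.3   20.6] mm turn [ 0.    -0.003  0.003]
```

Emit:
{"method": "drive_tool", "body": {
  "moves": [
    [[0,-0.045,0.017,0,0,-0.003,0.003],[0,-0.045,0.017,0,0,0,0],[0,-0.012,0.004,0,0,0,0],[0,0,0,0.01,0,0,0],[0,0,0,0.008,0,0,0],[0,0,0,0,0,0,0]]
  ]
}}

```text
clock: 36.7
position: [508.6, 360.7, 110.4]
ee_rot: [-0.088, 0.996, -0.003, -0.004]
contact_force: [-0.6, -0.4, -0.5]
gripper_width: 0.0
```

```bash
python3 - <<'E'
from to import *
from unw import *
to(selw([3,17,105.5]),-169.6)
E
```

```text
pos [508.6 360.7 110.4] F [-0.6 -0.4 -0.5] t 36.7 w 0.0
shift [-4.5  0.5  4.8] mm turn [-0.004 -0.008 -0.005]
```

Emit:
{"method": "drive_tool", "body": {
  "moves": [
    [[0,-0.003,0.001,0.003,-0.004,-0.008,-0.005],[0,0.001,0,0.0022,0,0,0],[0,0.001,0,0.0015,0,0,0]]
  ]
}}

```text
clock: 37.0
position: [510.2, 361.6, 106.1]
ee_rot: [-0.092, 0.996, 0.0, 0.002]
contact_force: [1.1, -2.2, 5.7]
gripper_width: -0.0
```

Emit:
{"method": "drive_tool", "body": {
  "moves": [
    [[0,0.0025,0,0.0012,0,0,0],[0,0.0008,0,0.0008,0,0,0]]
  ]
}}

```text
clock: 37.2
position: [507.3, 361.1, 106.1]
ee_rot: [-0.092, 0.996, 0.001, 0.004]
contact_force: [0.1, -0.6, 2.8]
gripper_width: 0.0
```

Emit:
{"method": "drive_tool", "body": {
  "moves": [
    [[0,0,0,-0.006,0,0,0],[0,0.01,-0.004,-0.01,0,0.01,0],[0,0.045,-0.018,-0.01,0,0,0],[0,0.045,-0.018,-0.005,0,0,0],[0,0,0,0,0,0,0]]
  ]
}}

```text
clock: 37.7
position: [408.9, 299.0, 136.0]
ee_rot: [-0.091, 0.996, -0.001, -0.006]
contact_force: [0.5, -0.3, 0.6]
gripper_width: 0.3
```

```bash
python3 snap.py 15;python3 snap.py 16; python3 gaps.py 15,16; python3 uw2.py 15,16; python3 - <<'E'
from to import *
from unw import *
to(selw([-55,0,113]),-169.6)
E
```

```text
top 54 gaps [(53, 79), (-15, 153), (-50, 92)] dark [(42, 74), (-37, 81)]
top 18 gaps [(17, 157), (-15, 138), (-56, 98)] dark [(2, 113), (-43, 86)]
top -18 gaps [(19, 150), (-4, 129), (-18, 142), (-46, 102)] dark [(6, 113), (-5, 129), (-34, 88)]
top -54 gaps [(53, 96), (19, 133), (4, 114), (-16, 164), (-40, 113)] dark [(38, 85), (7, 114), (0, 113), (-35, 113)]
pos [414.9 304.4 136.6] F [ 0.4 -0.5 -1. ] t 37.9 w 0.3
shift [-49.   21.8  23.4] mm turn [ 0.002 -0.005  0.001]
```

View pics/uw_15_16.png

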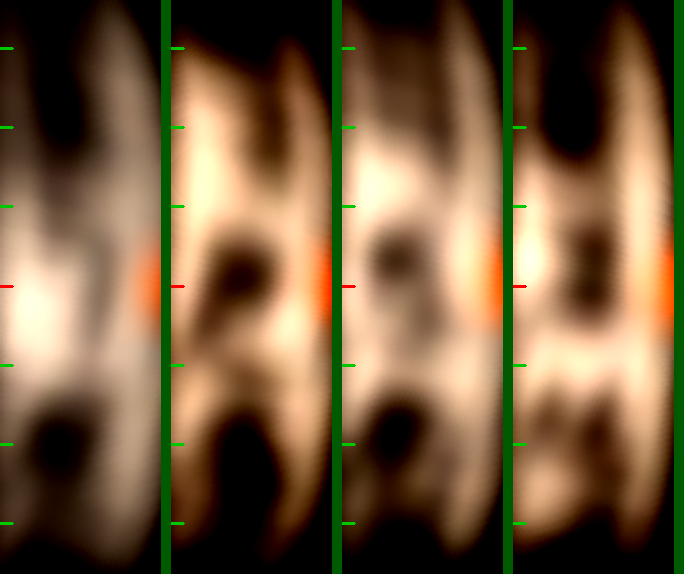

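Emit:
{"method": "drive_tool", "body": {
  "moves": [
    [[0,-0.024,0.011,0,0.002,-0.005,0.001],[0,-0.024,0.01,0,0,0,0],[0,0,0,0.008,0,0,0],[0,0,0,0.008,0,0,0],[0,0,0,0,0,0,0]]
  ]
}}

```text
clock: 38.4
position: [462.0, 336.8, 118.0]
ee_rot: [-0.09, 0.996, 0.0, -0.001]
contact_force: [0.7, -0.4, 0.3]
gripper_width: 0.0
```

```bash
python3 - <<'E'
from to import *
from unw import *
to(selw([-55,0,104]),-169.6)
E
```

```text
pos [462.  336.8 118. ] F [ 0.7 -0.4  0.3] t 38.4 w 0.0
shift [ 3.4 -1.5 14. ] mm turn [ 0.    -0.001 -0.002]
```

Emit:
{"method": "drive_tool", "body": {
  "moves": [
    [[0,0.003,-0.001,0.005,0,0,0],[0,0,0,0.005,0,0,0],[0,0,0,0.004,0,0,0],[0,0,0,0.003,0,0,0],[0,0,0,0.003,0,0,0],[0,0,0,0.003,0,0,0]]
  ]
}}

```text
clock: 39.0
position: [458.5, 334.7, 104.0]
ee_rot: [-0.092, 0.996, -0.0, 0.002]
contact_force: [-5.3, -2.7, 14.7]
gripper_width: 0.0
```

Emit:
{"method": "drive_tool", "body": {
  "moves": [
    [[0,0,0,0.003,0,0,0],[0,0,0,0.002,0,0,0],[0,0,0,-0.02,0,0,0],[0,0,0,-0.04,0,0,0],[0,0,-0.02,-0.04,0,0,0],[0,0,0,0,0,0,0]]
  ]
}}

```text
clock: 39.6
position: [461.0, 314.3, 207.7]
ee_rot: [-0.094, 0.996, 0.0, 0.004]
contact_force: [0.4, 0.4, -0.4]
gripper_width: 0.0
```

```bash
python3 snap.py 17; python3 - <<'E'
from to import *
a=cv2.imread("pics/side17.png");b=cv2.imread("pics/top17.png")
cv2.imwrite("pics/both17.png",cv2.resize(np.hstack([a,b]),(800,300)))
def tenons(n,k):
    im=cv2.cvtColor(cv2.imread(f"pics/{n}{k}.png"),cv2.COLOR_BGR2HSV)
    m=cv2.inRange(im,(12,60,150),(28,170,255)); cs,_=cv2.findContours(m,cv2.RETR_EXTERNAL,cv2.CHAIN_APPROX_NONE)
    for c in cs:
        if 20<cv2.contourArea(c)<800:
            P=np.array([plane(n,*q[0],10)[:2] for q in c],np.float32); r=cv2.minAreaRect(P)
            M=cv2.moments(c); print(n,round(M["m10"]/M["m00"]),round(M["m01"]/M["m00"]),np.round(r[0],1),np.round(r[1],1),round(r[2],1))
for n in("top","side"): tenons(n,"17"); print(); 
tenons("top","0")
E
```

```text
top 289 402 [  11.4 -146.5] [11.1 68.1] 0.0
top 446 400 [  20.8 -585.4] [68.9 17.6] 83.1
top 288 395 [  33.3 -139.2] [27.5 92.7] 3.6
top 449 384 [  64.9 -596.3] [42.8 11.1] 81.5
top 320 381 [  73.9 -231.8] [ 8.4 91.2] 0.1
top 3 354 [145.6 671.8] [19.5 16.9] 2.5
top 81 339 [189.9 453.9] [14.6 82.4] 4.1
top 106 323 [235.2 378.8] [ 8.4 42.9] 9.5
top 8 252 [436.9 660.1] [166.6  65.8] 2.5
top 10 175 [658.7 665.3] [11.7 75.6] 0.3
top 70 171 [673.4 501.4] [104.6  16.1] 82.7
top 308 159 [ 710.7 -180.6] [ 11.9 176.5] 0.3
top 137 145 [749.4 305.3] [41.6 67.5] 0.3
top 102 141 [756.9 401.6] [ 67.4 143.5] 2.8
top 86 119 [825.9 460. ] [ 15.3 109.5] 10.1
top 10 108 [856.6 675.7] [78.7 24.8] 74.2
top 391 100 [ 890.8 -443.7] [21.2 21.2] 0.4
top 371 92 [ 908.6 -379.9] [35.8 63.7] 89.5
top 395 85 [ 933.4 -453.4] [21.3 21. ] 0.4
top 371 73 [ 972.5 -386.4] [21.4 24.1] 0.4
top 504 18 [1155.9 -815.6] [281.3  65. ] 84.6

side 236 409 [268.8 355.8] [ 5.3 53. ] 1.8
side 292 391 [209.  254.9] [77.2  8.5] 89.8
side 238 399 [282.6 339.4] [116.6   5.7] 89.5
side 144 386 [453.  465.4] [55.2 12.2] 84.7
side 254 401
[... 2215 characters left out ...]
op 443 178 [ 659.7 -596.8] [95.6 28.9] 80.8
top 70 170 [674.3 505.6] [112.3  14.9] 82.1
top 336 172 [ 662.4 -270.4] [ 62.1 179.3] 0.3
top 498 161 [ 708.1 -758. ] [ 6.  56.6] 0.3
top 315 159 [ 711.4 -207.1] [141.3  11.7] 88.5
top 137 146 [750.4 305.9] [40.2 68.3] 4.8
top 103 141 [756.6 402.2] [ 65.1 143.4] 1.7
top 91 118 [829.7 445.7] [13.  62.6] 7.7
top 472 111 [ 855.5 -681.3] [20.5 42. ] 5.6
top 378 113 [ 851.3 -405.9] [27.1 77.4] 0.4
top 9 108 [854.7 676. ] [78.2 22.5] 77.7
top 391 100 [ 890.8 -443.7] [21.2 21.2] 0.4
top 371 92 [ 908.6 -379.9] [35.8 63.7] 89.5
top 395 86 [ 933.4 -453.4] [21.3 21. ] 0.4
top 371 73 [ 972.5 -385. ] [21.4 21.1] 0.4
top 504 18 [1155.9 -815.6] [281.3  65. ] 84.6
```

View pics/both17.png

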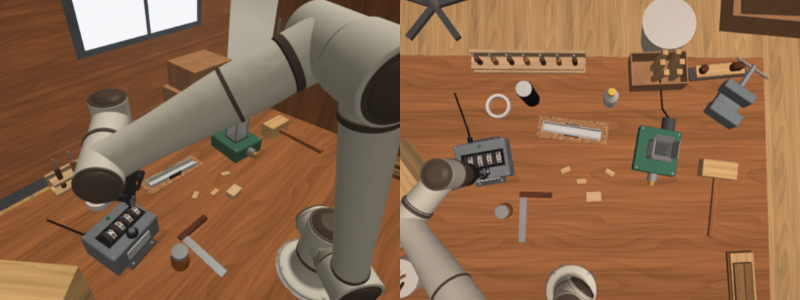

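```bash
cat > ten.py <<'E'
from to import *
import sys
def tenons(n,k,box,quiet=False):
    im=cv2.cvtColor(cv2.imread(f"pics/{n}{k}.png"),cv2.COLOR_BGR2HSV)
    m=cv2.inRange(im,(13,30,170),(30,150,255)); 
    z=np.zeros_like(m); u0,v0,u1,v1=box; z[v0:v1,u0:u1]=m[v0:v1,u0:u1]
    cs,_=cv2.findContours(z,cv2.RETR_EXTERNAL,cv2.CHAIN_APPROX_NONE)
    out=[]
    for c in cs:
        if cv2.contourArea(c)>25:
            q=cv2.minAreaRect(c.astype(np.float32)); pts=cv2.boxPoints(q)
            P=np.array([plane(n,*p,10)[:2] for p in pts],np.float32); ctr=plane(n,*q[0],10)
            e=[P[1]-P[0],P[2]-P[1]]; L=[np.linalg.norm(x) for x in e]; i=int(np.argmax(L)); ang=np.degrees(np.arctan2(e[i][1],e[i][0]))%180
            print(n,k,np.round(q[0],1),"world",np.round(ctr[:2],1),"size",np.round(L,1),"ang",round(ang,1),"area",cv2.contourArea(c))
if __name__=="__main__":
    im=cv2.cvtColor(cv2.imread("pics/top17.png"),cv2.COLOR_BGR2HSV); print(im[237:240,230:235].reshape(-1,3)[:4].tolist(), im[300,250].tolist(),im[262,240].tolist())
    tenons("top","17",(190,222,310,300))
    im=cv2.cvtColor(cv2.imread("pics/side17.png"),cv2.COLOR_BGR2HSV)
    tenons("side","17",(255,235,345,285))
E
python3 ten.py
```

```text
[[15, 125, 215], [15, 125, 212], [16, 125, 210], [15, 127, 205]] [12, 161, 154] [12, 162, 164]
top 17 [270.5 275. ] world [371.8 -86.6] size [60.7 40.2] ang 90.2 area 259.5
top 17 [253.5 253.5] world [433.4 -37.1] size [37.7 20.2] ang 90.2 area 76.0
top 17 [293.9 241.2] world [ 469.5 -154.1] size [19.5 38.9] ang 63.7 area 77.0
top 17 [231.6 237.3] world [480.   26.9] size [38.8 20.6] ang 113.5 area 77.5
side 17 [273. 272.] world [477.3  27.1] size [39.4 19.7] ang 113.5 area 52.0
side 17 [299.8 267.8] world [431.9 -37.8] size [40.2 17. ] ang 95.3 area 49.5
side 17 [327.3 265.3] world [ 379.6 -100.2] size [68.4 41.1] ang 93.9 area 187.5
side 17 [315.1 242.2] world [ 467.2 -152.8] size [39.2 19.4] ang 59.0 area 35.5
```

```bash
cat > chute.py <<'E'
from to import *
import sys
def chute(n,k,box):
    bgr=cv2.imread(f"pics/{n}{k}.png"); im=cv2.cvtColor(bgr,cv2.COLOR_BGR2HSV)
    m=cv2.inRange(im,(0,0,0),(180,60,255)); z=np.zeros_like(m); u0,v0,u1,v1=box; z[v0:v1,u0:u1]=m[v0:v1,u0:u1]
    z=cv2.morphologyEx(z,cv2.MORPH_CLOSE,np.ones((3,3)))
    cs,_=cv2.findContours(z,cv2.RETR_EXTERNAL,cv2.CHAIN_APPROX_NONE); c=max(cs,key=cv2.contourArea)
    q=cv2.minAreaRect(c.astype(np.float32)); pts=cv2.boxPoints(q)
    P=np.array([plane(n,*p,24)[:2] for p in pts],np.float32); ctr=plane(n,*q[0],24)
    e=[P[1]-P[0],P[2]-P[1]]; L=[np.linalg.norm(x) for x in e]; i=int(np.argmax(L)); print(n,k,np.round(q[0],1),"ctr",np.round(ctr,1),"L",np.round(L,1),"ang",round(np.degrees(np.arctan2(e[i][1],e[i][0]))%180,1))
    mm=np.nonzero(z); d=np.array([plane(n,u,v,24)[:2] for v,u in zip(*mm)]); print("centroid",d.mean(0).round(1)); w,V=np.linalg.eigh(np.cov(d.T)); print("pca",np.round(np.degrees(np.arctan2(V[1,1],V[0,1]))%180,1))
    crop(bgr,u0,v0,u1,v1,f"ch{n}{k}.png",6)
    t=bgr.copy(); t[z>0]=(0,0,255); crop(t,u0,v0,u1,v1,f"chm{n}{k}.png",6)
if __name__=="__main__": chute("top",sys.argv[1],(192,158,300,206))
E
python3 chute.py 17
```

```text
top 17 [240.  182.3] ctr [639.2   2.9  24. ] L [ 45.5 239. ] ang 80.8
centroid [639.2   2.6]
pca 81.1
```

View pics/chmtop17.png

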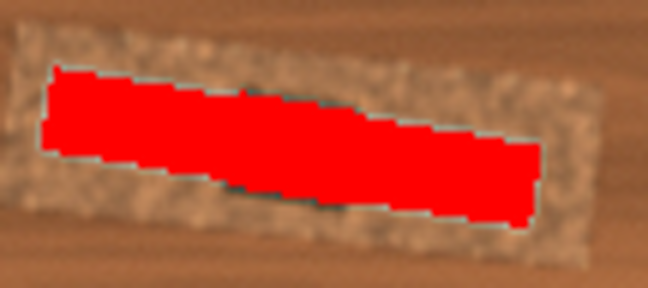

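View pics/chtop17.png

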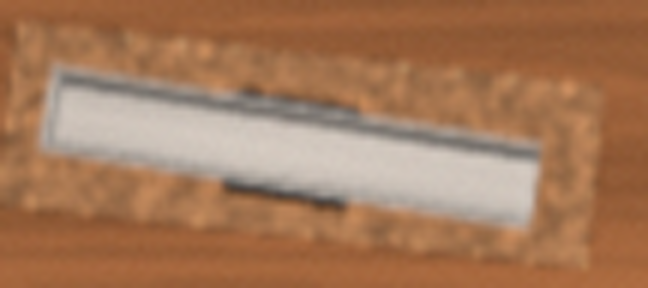

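```bash
python3 - <<'E'
from to import *
print(np.round(arm.read_state()["joints"],3))
to([478.7,27,60],-156.5)
E
```

```text
[ 0.893  0.291 -0.207  0.003 -1.075 -2.277]
pos [458.8 313.6 202.7] F [-0.1  0.3 -0.2] t 39.7 w -0.1
shift [  34.  -284.7  143.9] mm turn [-0.004 -0.001 -0.222]
```

Emit:
{"method": "drive_tool", "body": {
  "moves": [
    [[0.65,0.006,-0.047,0,0,0,0],[0.65,0.006,-0.047,0,0,0,0],[0.65,0.006,-0.047,0,0,0,0],[0.65,0.006,-0.045,0.02,0,0,0],[0.65,0.005,-0.035,0.03,0,0,0],[0.65,0.003,-0.025,0.04,0,0,0],[0.65,0,0,0.03,0,0,-0.111],[0.65,0,0,0.01,0,0,-0.111],[0.65,0,0,0,0,0,0]]
  ]
}}

```text
clock: 40.6
position: [464.7, 56.2, 58.1]
ee_rot: [-0.208, 0.978, -0.004, -0.01]
contact_force: [-0.8, 0.0, -0.6]
gripper_width: 55.0
```

```bash
python3 - <<'E'
from to import *
to([478.7,27,8],-156.5)
E
```

```text
pos [464.7  56.2  58.1] F [-0.8  0.  -0.6] t 40.6 w 55.0
shift [ -2.  -32.2  50.2] mm turn [-0.004 -0.021  0.009]
```

Emit:
{"method": "drive_tool", "body": {
  "moves": [
    [[0.65,-0.002,-0.029,0.015,-0.004,-0.021,0.009],[0.65,0,0,0.015,0,0,0],[0.65,0,0,0,0,0,0]]
  ]
}}

```text
clock: 40.9
position: [477.7, 30.3, 26.1]
ee_rot: [-0.201, 0.98, 0.0, -0.001]
contact_force: [-1.2, -0.1, 0.3]
gripper_width: 55.6
```

```bash
python3 - <<'E'
from to import *
to([478.7,27,2],-156.5)
E
```

```text
pos [477.7  30.3  26.1] F [-1.2 -0.1  0.3] t 40.9 w 55.6
shift [ 0.3 -3.5 24.1] mm turn [ 0.001 -0.002 -0.005]
```

Emit:
{"method": "drive_tool", "body": {
  "moves": [
    [[0.65,0,-0.0035,0.012,0,0,-0.005],[0.65,0,0,0.007,0,0,0],[0.65,0,0,0.004,0,0,0],[0.65,0,0,0.0025,0,0,0]]
  ]
}}

```text
clock: 41.3
position: [480.2, 28.5, 0.4]
ee_rot: [-0.204, 0.979, 0.0, 0.0]
contact_force: [-0.1, -0.2, 0.8]
gripper_width: 55.5
```

```bash
python3 - <<'E'
from to import *
to([478.7,27,2],-156.5)
E
```

```text
pos [4.802e+02 2.850e+01 4.000e-01] F [-0.1 -0.2  0.8] t 41.3 w 55.5
shift [ 2.  -0.8 -1.6] mm turn [0.    0.001 0.   ]
```

Emit:
{"method": "drive_tool", "body": {
  "moves": [
    [[0.65,0.002,0,-0.0015,0,0,0],[0.3,0,0,0,0,0,0],[0.3,0,0,0,0,0,0],[0.3,0,0,0,0,0,0]]
  ]
}}

```text
clock: 41.7
position: [478.8, 28.4, 3.0]
ee_rot: [-0.204, 0.979, 0.0, 0.001]
contact_force: [0.7, -0.5, -1.3]
gripper_width: 38.2
```

Emit:
{"method": "drive_tool", "body": {
  "moves": [
    [[0.3,0,0,-0.02,0,0,0],[0.3,0,0,-0.03,0,0,0.1],[0.3,0,0,-0.015,0,0,0.14],[0.3,0,0,0,0,0,0.14],[0.3,0,0,0,0,0,0.14],[0.3,0,0,0,0,0,0]]
  ]
}}

```text
clock: 42.3
position: [478.8, 28.4, 71.6]
ee_rot: [0.064, 0.998, 0.001, 0.002]
contact_force: [0.7, -0.2, 0.1]
gripper_width: 38.1
```

```bash
python3 - <<'E'
from to import *
to([650.1,72.5,40],-189)
E
```

```text
pos [478.8  28.4  71.6] F [ 0.7 -0.2  0.1] t 42.3 w 38.1
shift [-164.    65.6   32.5] mm turn [0.003 0.004 0.028]
```

Holding at 38 mm. Move above the chute.

Emit:
{"method": "drive_tool", "body": {
  "moves": [
    [[0.3,-0.04,0.016,0,0.003,0.004,0.028],[0.3,-0.042,0.015,0,0,0,0],[0.3,-0.042,0.015,0,0,0,0],[0.3,-0.02,0.006,0,0,0,0],[0.3,0,0,0.01,0,0,0],[0.3,0,0,0,0,0,0]]
  ]
}}

```text
clock: 42.9
position: [629.3, 58.3, 58.0]
ee_rot: [0.07, 0.998, -0.001, -0.003]
contact_force: [-1.1, 0.2, -0.3]
gripper_width: 37.8
```

```bash
python3 - <<'E'
from to import *
to([650.1,72.5,40],-189)
E
```

```text
pos [629.3  58.3  58. ] F [-1.1  0.2 -0.3] t 42.9 w 37.8
shift [-18.7  17.   17.8] mm turn [-0.003 -0.006  0.017]
```

Emit:
{"method": "drive_tool", "body": {
  "moves": [
    [[0.3,-0.018,0.015,0.008,-0.003,-0.006,0.017],[0.3,0,0,0.006,0,0,0],[0.3,0,0,0,0,0,0]]
  ]
}}

```text
clock: 43.2
position: [645.2, 69.7, 42.2]
ee_rot: [0.077, 0.997, -0.001, -0.003]
contact_force: [-0.0, 0.4, 0.7]
gripper_width: 37.4
```

```bash
python3 - <<'E'
from to import *
to([650.1,72.5,11],-189)
E
```

```text
pos [645.2  69.7  42.2] F [-0.   0.4  0.7] t 43.2 w 37.4
shift [-4.6  3.5 31.2] mm turn [-0.002 -0.006  0.002]
```

Emit:
{"method": "drive_tool", "body": {
  "moves": [
    [[0.3,-0.0045,0.003,0.006,-0.002,-0.006,0.002],[0.3,0,0,0.004,0,0,0],[0.3,0,0,0,0,0,0]]
  ]
}}

```text
clock: 43.5
position: [648.1, 71.5, 32.1]
ee_rot: [0.078, 0.997, 0.0, -0.0]
contact_force: [0.0, -0.2, 0.1]
gripper_width: 37.8
```

```bash
python3 - <<'E'
from to import *
to([650.1,72.5,11],-189)
E
```

```text
pos [648.1  71.5  32.1] F [ 0.  -0.2  0.1] t 43.5 w 37.8
shift [-1.8  1.3 21.1] mm turn [-0.    -0.     0.002]
```

Emit:
{"method": "drive_tool", "body": {
  "moves": [
    [[0.3,-0.002,0.001,0.005,0,0,0],[0.3,0,0,0.005,0,0,0],[0.3,0,0,0.005,0,0,0],[0.3,0,0,0.003,0,0,0]]
  ]
}}

```text
clock: 43.9
position: [650.5, 72.0, 13.8]
ee_rot: [0.078, 0.997, 0.0, 0.0]
contact_force: [0.8, -0.8, -0.3]
gripper_width: 37.8
```

```bash
python3 - <<'E'
from to import *
to([650.1,72.5,11],-189)
E
```

```text
pos [650.5  72.   13.8] F [ 0.8 -0.8 -0.3] t 43.9 w 37.8
shift [0.5 0.4 2.8] mm turn [0.001 0.001 0.002]
```

Emit:
{"method": "drive_tool", "body": {
  "moves": [
    [[0.3,0.0005,0,0.003,0,0,0],[0.3,0,0,0.001,0,0,0],[0.3,0,0,0,0,0,0],[0.62,0,0,0,0,0,0],[0.62,0,0,0,0,0,0]]
  ]
}}

```text
clock: 44.4
position: [650.0, 72.1, 9.6]
ee_rot: [0.077, 0.997, 0.0, 0.0]
contact_force: [-0.6, 0.1, -0.7]
gripper_width: 52.9
```

Released. Lift and go to B (432.7, -37.4), ψ≈-178.

Emit:
{"method": "drive_tool", "body": {
  "moves": [
    [[0.62,0,0,-0.02,0,0,0],[0.62,0,0,-0.03,0,0,-0.1],[0.62,0,0,-0.01,0,0,-0.092],[0.62,0,0,0,0,0,0]]
  ]
}}

```text
clock: 44.8
position: [649.3, 71.8, 70.1]
ee_rot: [-0.022, 1.0, -0.0, -0.001]
contact_force: [-0.6, 0.1, -0.6]
gripper_width: 53.2
```

```bash
python3 snap.py 18; python3 chute.py 18; python3 - <<'E'
from ten import *
tenons("top","18",(190,222,320,300))
to([432.7,-37.4,40],-178)
E
```

```text
top 18 [237.5 175.8] ctr [658.1  10.5  24. ] L [ 81.  262.3] ang 78.6
centroid [645.1   7.8]
pca 77.6
top 18 [270.5 274.9] world [371.9 -86.7] size [62.5 38.2] ang 93.5 area 250.5
top 18 [253.5 253. ] world [434.9 -37.1] size [37.7 17.3] ang 90.2 area 72.0
top 18 [293.7 241.1] world [ 469.7 -153.5] size [19.5 37.6] ang 63.7 area 72.5
pos [648.5  71.6  68.5] F [-0.2  0.5 -0.1] t 44.9 w 53.0
shift [ 219.9 -100.    29.6] mm turn [-0.001 -0.004  0.006]
```

View pics/top18.png

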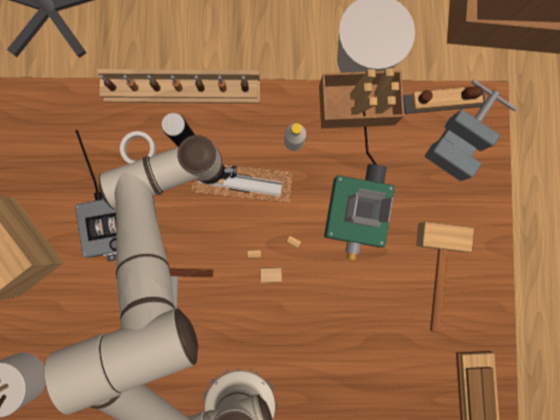

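View pics/side18.png

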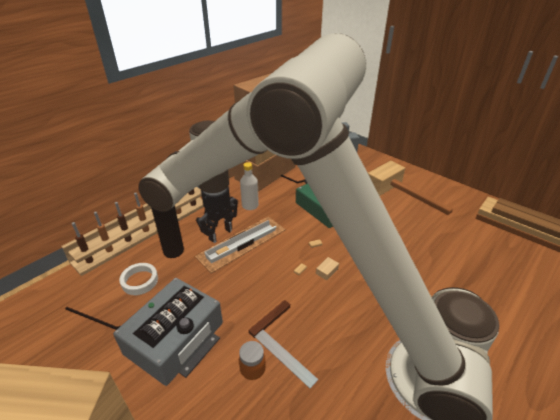

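Emit:
{"method": "drive_tool", "body": {
  "moves": [
    [[0.65,0.045,-0.02,0,0,0,0],[0.65,0.045,-0.02,0,0,0,0],[0.65,0.045,-0.02,0,0,0,0],[0.65,0.042,-0.02,0,0,0,0],[0.65,0.025,-0.01,0.01,0,0,0],[0.65,0,0,0.01,0,0,0],[0.65,0,0,0,0,0,0]]
  ]
}}

```text
clock: 45.6
position: [437.5, -30.6, 41.4]
ee_rot: [-0.014, 1.0, -0.002, -0.009]
contact_force: [0.3, 0.1, 0.4]
gripper_width: 55.8
```

```bash
python3 - <<'E'
from to import *
to([433.2,-37.4,2],-178)
E
```

```text
pos [437.5 -30.6  41.4] F [0.3 0.1 0.4] t 45.6 w 55.8
shift [ 3.8 -6.5 39.5] mm turn [-0.004 -0.017 -0.007]
```

Emit:
{"method": "drive_tool", "body": {
  "moves": [
    [[0.65,0.004,-0.0065,0.01,-0.004,-0.017,-0.007],[0.65,0,0,0.012,0,0,0],[0.65,0,0,0.007,0,0,0],[0.65,0,0,0,0,0,0]]
  ]
}}

```text
clock: 46.0
position: [434.7, -36.9, 11.0]
ee_rot: [-0.016, 1.0, -0.0, -0.0]
contact_force: [0.3, -0.2, 0.1]
gripper_width: 55.5
```

```bash
python3 - <<'E'
from to import *
to([433.2,-37.4,2],-178)
E
```

```text
pos [434.7 -36.9  11. ] F [ 0.3 -0.2  0.1] t 46.0 w 55.5
shift [ 1.5 -0.4  9. ] mm turn [-0.    -0.    -0.003]
```

Emit:
{"method": "drive_tool", "body": {
  "moves": [
    [[0.65,0.0015,0,0.005,0,0,0],[0.65,0,0,0.003,0,0,0],[0.65,0,0,0.001,0,0,0],[0.3,0,0,0,0,0,0],[0.3,0,0,0,0,0,0],[0.3,0,0,0,0,0,0]]
  ]
}}

```text
clock: 46.6
position: [435.2, -36.1, 2.6]
ee_rot: [-0.016, 1.0, 0.0, 0.001]
contact_force: [-0.2, -0.2, -0.1]
gripper_width: 37.8
```

Gripped. Place B at chute centre (639.2, 3.3).

Emit:
{"method": "drive_tool", "body": {
  "moves": [
    [[0.3,0,0,-0.02,0,0,0],[0.3,0,0,-0.03,0,0,0.1],[0.3,0,0,-0.012,0,0,0.092],[0.3,0,0,0,0,0,0]]
  ]
}}

```text
clock: 47.0
position: [434.8, -36.2, 66.4]
ee_rot: [0.083, 0.997, 0.0, 0.001]
contact_force: [-0.6, -0.2, -0.8]
gripper_width: 37.7
```

```bash
python3 - <<'E'
from to import *
to([639.5,3.3,40],-189)
E
```

```text
pos [434.8 -36.2  66.4] F [-0.6 -0.2 -0.8] t 47.0 w 37.7
shift [-195.3   72.8   26.8] mm turn [ 0.     0.002 -0.009]
```

Emit:
{"method": "drive_tool", "body": {
  "moves": [
    [[0.3,-0.044,0.016,0,0,0.002,-0.009],[0.3,-0.045,0.016,0,0,0,0],[0.3,-0.045,0.016,0,0,0,0],[0.3,-0.035,0.014,0,0,0,0],[0.3,-0.008,0.004,0.005,0,0,0],[0.3,0,0,0.005,0,0,0]]
  ]
}}

```text
clock: 47.6
position: [620.5, 1.2, 49.4]
ee_rot: [0.073, 0.997, -0.0, -0.004]
contact_force: [-0.6, -0.5, 0.2]
gripper_width: 37.5
```

```bash
python3 - <<'E'
from to import *
to([639.5,3.3,40],-189)
E
```

```text
pos [620.5   1.2  49.4] F [-0.6 -0.5  0.2] t 47.6 w 37.5
shift [-18.5   4.9   9.2] mm turn [-0.001 -0.009  0.01 ]
```

Emit:
{"method": "drive_tool", "body": {
  "moves": [
    [[0.3,-0.018,0.005,0.004,-0.001,-0.009,0.01],[0.3,0,0,0.004,0,0,0],[0.3,0,0,0,0,0,0]]
  ]
}}

```text
clock: 47.9
position: [633.1, 2.4, 36.2]
ee_rot: [0.078, 0.997, -0.001, -0.005]
contact_force: [-0.9, -0.5, -0.5]
gripper_width: 38.0
```

```bash
python3 - <<'E'
from to import *
to([639.5,3.3,11],-189)
E
```

```text
pos [633.1   2.4  36.2] F [-0.9 -0.5 -0.5] t 47.9 w 38.0
shift [-6.4  1.9 25.2] mm turn [-0.003 -0.01   0.001]
```

Emit:
{"method": "drive_tool", "body": {
  "moves": [
    [[0.3,-0.006,0.0015,0.001,-0.003,-0.01,0.001],[0.3,0,0,0.002,0,0,0],[0.3,0,0,0,0,0,0]]
  ]
}}

```text
clock: 48.2
position: [636.6, 2.4, 32.9]
ee_rot: [0.078, 0.997, -0.0, -0.001]
contact_force: [-0.4, -0.4, 0.2]
gripper_width: 37.8
```

```bash
python3 - <<'E'
from to import *
to([639.5,3.3,11],-189)
E
```

```text
pos [636.6   2.4  32.9] F [-0.4 -0.4  0.2] t 48.2 w 37.8
shift [-2.8  1.4 21.9] mm turn [-0.    -0.002  0.001]
```

Emit:
{"method": "drive_tool", "body": {
  "moves": [
    [[0.3,-0.003,0.001,0.005,0,-0.002,0],[0.3,0,0,0.005,0,0,0],[0.3,0,0,0.005,0,0,0],[0.3,0,0,0.003,0,0,0]]
  ]
}}

```text
clock: 48.6
position: [640.0, 3.0, 14.7]
ee_rot: [0.078, 0.997, 0.0, 0.001]
contact_force: [-0.7, 0.0, -0.5]
gripper_width: 38.0
```

```bash
python3 - <<'E'
from to import *
to([639.5,3.3,11],-189)
E
```

```text
pos [640.    3.   14.7] F [-0.7  0.  -0.5] t 48.6 w 38.0
shift [0.6 0.2 3.7] mm turn [0.    0.002 0.001]
```

Emit:
{"method": "drive_tool", "body": {
  "moves": [
    [[0.3,0.0005,0,0.003,0,0,0],[0.3,0,0,0.0015,0,0,0],[0.3,0,0,0,0,0,0],[0.62,0,0,0,0,0,0],[0.62,0,0,0,0,0,0]]
  ]
}}

```text
clock: 49.1
position: [639.4, 3.1, 9.5]
ee_rot: [0.078, 0.997, -0.0, 0.001]
contact_force: [-0.6, 0.4, -0.3]
gripper_width: 53.0
```

Emit:
{"method": "drive_tool", "body": {
  "moves": [
    [[0.62,0,0,-0.02,0,0,0],[0.62,0,0,-0.03,0,0,0.1],[0.65,0,0,-0.01,0,0,0.13],[0.65,0,0,0,0,0,0.13]]
  ]
}}

```text
clock: 49.5
position: [638.9, 2.9, 70.7]
ee_rot: [0.261, 0.965, -0.0, -0.0]
contact_force: [-1.1, -1.3, -0.2]
gripper_width: 55.4
```

```bash
python3 - <<'E'
from to import *
to([468.5,-153.5,40],-208)
E
```

```text
pos [638.9   2.9  70.7] F [-1.1 -1.3 -0.2] t 49.5 w 55.4
shift [  68.2 -220.9   30.8] mm turn [-0.001  0.    -0.04 ]
```

Emit:
{"method": "drive_tool", "body": {
  "moves": [
    [[0.65,0.014,-0.046,0,0,0,0],[0.65,0.014,-0.046,0,0,0,0],[0.65,0.014,-0.046,0,0,0,0],[0.65,0.014,-0.046,0,0,0,0],[0.65,0.007,-0.02,0.01,0,0,0],[0.65,0,0,0.01,0,0,-0.04],[0.65,0,0,0,0,0,0]]
  ]
}}

```text
clock: 50.2
position: [477.3, -145.3, 51.7]
ee_rot: [0.242, 0.97, 0.001, 0.004]
contact_force: [0.0, 1.0, 0.5]
gripper_width: 55.7
```

```bash
python3 - <<'E'
from to import *
to([468.5,-153.5,2],-208)
E
```

```text
pos [ 477.3 -145.3   51.7] F [0.  1.  0.5] t 50.2 w 55.7
shift [  4.3 -11.6  49.6] mm turn [ 0.004  0.007 -0.001]
```

Emit:
{"method": "drive_tool", "body": {
  "moves": [
    [[0.65,0.004,-0.011,0.015,0.004,0.007,0],[0.65,0,0,0.015,0,0,0],[0.65,0,0,0.008,0,0,0],[0.65,0,0,0,0,0,0]]
  ]
}}

```text
clock: 50.6
position: [472.0, -152.9, 14.7]
ee_rot: [0.243, 0.97, 0.001, 0.003]
contact_force: [-0.1, 0.2, 0.1]
gripper_width: 55.7
```

```bash
python3 - <<'E'
from to import *
to([468.5,-153.5,2],-208)
E
```

```text
pos [ 472.  -152.9   14.7] F [-0.1  0.2  0.1] t 50.6 w 55.7
shift [ 2.8 -2.2 12.7] mm turn [ 0.002  0.005 -0.001]
```

Emit:
{"method": "drive_tool", "body": {
  "moves": [
    [[0.65,0.003,-0.002,0.007,0.002,0.005,0],[0.65,0,0,0.004,0,0,0],[0.65,0,0,0.0015,0,0,0],[0.65,0,0,0,0,0,0]]
  ]
}}

```text
clock: 51.0
position: [470.2, -152.7, 2.6]
ee_rot: [0.242, 0.97, 0.0, 0.002]
contact_force: [-1.4, -0.1, -0.3]
gripper_width: 55.7
```

Emit:
{"method": "drive_tool", "body": {
  "moves": [
    [[0.65,0.001,-0.001,0,0,0,0],[0.3,0,0,0,0,0,0],[0.3,0,0,0,0,0,0],[0.3,0,0,0,0,0,0],[0.3,0,0,-0.02,0,0,0],[0.3,0,0,-0.03,0,0,-0.13],[0.3,0,0,-0.012,0,0,-0.13],[0.3,0,0,0,0,0,-0.07]]
  ]
}}

```text
clock: 51.8
position: [468.5, -153.2, 67.3]
ee_rot: [0.073, 0.997, 0.0, 0.002]
contact_force: [0.2, 0.0, -0.4]
gripper_width: 37.6
```

```bash
python3 - <<'E'
from to import *
to([629.4,-60.9,40],-189)
E
```

```text
pos [ 468.5 -153.2   67.3] F [ 0.2  0.  -0.4] t 51.8 w 37.6
shift [-145.6  114.8   27.8] mm turn [0.    0.003 0.011]
```

Emit:
{"method": "drive_tool", "body": {
  "moves": [
    [[0.3,-0.038,0.029,0,0,0.003,0.011],[0.3,-0.038,0.029,0,0,0,0],[0.3,-0.038,0.029,0,0,0,0],[0.3,-0.025,0.02,0.005,0,0,0],[0.3,-0.004,0.004,0.005,0,0,0],[0.3,0,0,0.005,0,0,0]]
  ]
}}

```text
clock: 52.4
position: [630.8, -62.8, 53.0]
ee_rot: [0.08, 0.997, 0.001, 0.001]
contact_force: [-0.1, -0.1, 0.3]
gripper_width: 37.8
```

```bash
python3 - <<'E'
from to import *
to([629.4,-60.9,35],-189)
E
```

```text
pos [630.8 -62.8  53. ] F [-0.1 -0.1  0.3] t 52.4 w 37.8
shift [ 1.8  1.6 18. ] mm turn [ 0.002  0.002 -0.002]
```

Emit:
{"method": "drive_tool", "body": {
  "moves": [
    [[0.3,0.001,0.001,0.007,0.002,0.002,0],[0.3,0,0,0.007,0,0,0],[0.3,0,0,0.002,0,0,0],[0.3,0,0,0,0,0,0]]
  ]
}}

```text
clock: 52.8
position: [624.9, -63.7, 34.1]
ee_rot: [0.081, 0.997, -0.0, -0.003]
contact_force: [0.6, -0.7, 0.1]
gripper_width: 37.7
```

```bash
python3 - <<'E'
from to import *
to([629.4,-60.9,11],-189)
E
```

```text
pos [624.9 -63.7  34.1] F [ 0.6 -0.7  0.1] t 52.8 w 37.7
shift [-4.1  3.6 23.1] mm turn [-0.002 -0.007 -0.005]
```

Emit:
{"method": "drive_tool", "body": {
  "moves": [
    [[0.3,-0.004,0.003,0.001,-0.002,-0.007,-0.005],[0.3,0,0,0.001,0,0,0]]
  ]
}}

```text
clock: 53.0
position: [629.4, -62.0, 32.7]
ee_rot: [0.079, 0.997, 0.0, 0.001]
contact_force: [0.1, -0.2, 0.6]
gripper_width: 37.6
```

```bash
python3 - <<'E'
from to import *
to([629.4,-60.9,11],-189)
E
```

```text
pos [629.4 -62.   32.7] F [ 0.1 -0.2  0.6] t 53.0 w 37.6
shift [ 0.2  1.  21.7] mm turn [ 0.001  0.002 -0.001]
```

Emit:
{"method": "drive_tool", "body": {
  "moves": [
    [[0.3,0,0.001,0.005,0,0,0],[0.3,0,0,0.005,0,0,0],[0.3,0,0,0.005,0,0,0],[0.3,0,0,0.003,0,0,0]]
  ]
}}

```text
clock: 53.4
position: [630.2, -60.9, 14.2]
ee_rot: [0.079, 0.997, 0.001, 0.002]
contact_force: [0.7, 0.6, 1.0]
gripper_width: 38.1
```

```bash
python3 - <<'E'
from to import *
to([629.4,-60.9,11],-189)
E
```

```text
pos [630.2 -60.9  14.2] F [0.7 0.6 1. ] t 53.4 w 38.1
shift [ 0.8 -0.2  3.2] mm turn [ 0.001  0.004 -0.001]
```

Emit:
{"method": "drive_tool", "body": {
  "moves": [
    [[0.3,0.0005,0,0.003,0,0,0],[0.3,0,0,0.0015,0,0,0],[0.3,0,0,0,0,0,0],[0.62,0,0,0,0,0,0],[0.62,0,0,0,0,0,0],[0.62,0,0,-0.02,0,0,0],[0.62,0,0,-0.04,0,0,0],[1,0,0,-0.03,0,0,-0.143],[1,0,0,0,0,0,-0.143],[1,0,0,0,0,0,-0.143],[1,0,0,0,0,0,-0.143],[1,0,0,0,0,0,-0.143],[1,0,0,0,0,0,-0.143],[1,0,0,0,0,0,-0.143],[1,0,0,0,0,0,-0.143],[1,0,0,0,0,0,-0.143],[1,0,0,0,0,0,-0.143],[1,0,0,0,0,0,-0.143]]
  ]
}}

```text
clock: 55.2
position: [627.8, -61.1, 99.9]
ee_rot: [-0.674, 0.739, 0.001, -0.001]
contact_force: [-0.3, 0.4, -0.4]
gripper_width: 85.4
```

```bash
python3 snap.py 19; python3 - <<'E'
from to import *
to([639.3,3.3,80],-99)
b=cv2.imread("pics/top19.png");crop(b,180,140,420,290,"t19.png",3)
a=cv2.imread("pics/side19.png");crop(a,180,200,350,290,"s19.png",4)
E
```

```text
pos [627.8 -61.1  99.9] F [ 0.9  0.6 -0.8] t 55.3 w 85.6
shift [-65.3  -5.2  19.9] mm turn [ 0.002 -0.     0.059]
```

View pics/t19.png

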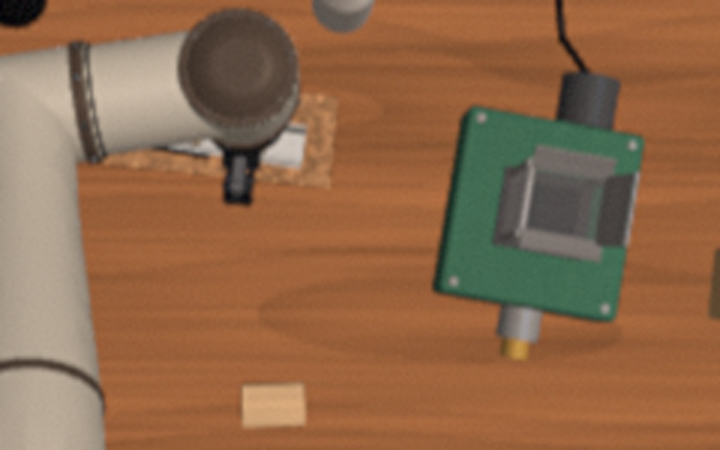

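View pics/s19.png

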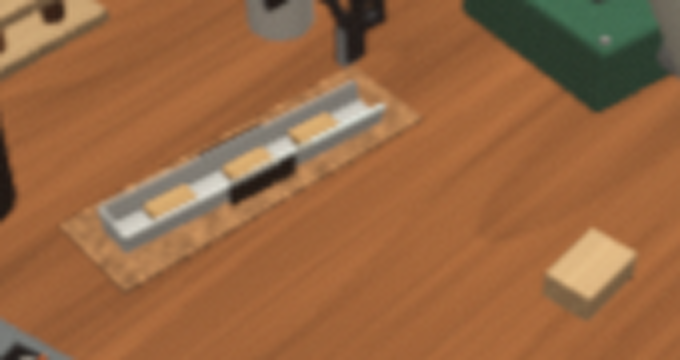

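```bash
python3 - <<'E'
from to import *
for n,k in(("top","17"),("top","0")):
    bgr=cv2.imread(f"pics/{n}{k}.png"); im=cv2.cvtColor(bgr,cv2.COLOR_BGR2HSV)
    m=cv2.inRange(im,(65,60,70),(95,255,255)); 
    m[:, :300]=0
    cs,_=cv2.findContours(m,cv2.RETR_EXTERNAL,cv2.CHAIN_APPROX_NONE); c=max(cs,key=cv2.contourArea)
    P=np.array([plane(n,*q[0],66)[:2] for q in c],np.float32); r=cv2.minAreaRect(P); print(n,k,np.round(r[0],1),np.round(r[1],1),r[2])
C=cloud("top",np.load("top17.npy"))
b=(C[...,0]>440)&(C[...,0]<680)&(C[...,1]<-230)&(C[...,1]>-470)
for lo,hi in((170,182),(185,195),(200,235)):
    m=b&(C[...,2]>lo)&(C[...,2]<hi); p=C[m]; print(lo,hi,len(p),p[:,:2].mean(0).round(1) if len(p) else "", p.min(0).round(0) if len(p) else "",p.max(0).round(0) if len(p) else "")
m=b&(C[...,2]>60)&(C[...,2]<70)
p=C[m]; r=cv2.minAreaRect(p[:,:2].astype(np.float32)); print("depth",len(p),r)
def fp(u,v,z): print((u,v,z),plane("top",310+u/5,160+v/5,z).round(1))
# picks from feedB crop: hood top edge ends (412,188),(393,305) z=229 ; +y wall top edge (235,168),(213,290)
fp(412,188,229);fp(393,305,229);fp(235,168,175);fp(213,292,175)
E
```

```text
top 17 [ 556.  -337.1] [164.6 177.8] 80.32392120361328
top 0 [ 556.4 -337.2] [164.6 178.2] 80.05166625976562
170 182 249 [ 555.8 -339.3] [ 513. -381.  170.] [ 596. -297.  182.]
185 195 207 [ 555.7 -345. ] [ 505. -380.  185.] [ 602. -297.  195.]
200 235 163 [ 546.7 -379.8] [ 516. -390.  200.] [ 578. -371.  233.]
depth 2352 ((575.5029296875, -341.9080810546875), (169.68649291992188, 222.11312866210938), 80.44278717041016)
(412, 188, 229) [ 577.  -389.6  229. ]
(393, 305, 229) [ 518.5 -379.4  229. ]
(235, 168, 175) [ 592.2 -310.5  175. ]
(213, 292, 175) [ 527.5 -298.6  175. ]
```

Emit:
{"method": "drive_tool", "body": {
  "moves": [
    [[1,-0.032,-0.002,0,0,0,0.03],[1,-0.028,-0.003,0,0,0,0.029],[1,0,0,0.015,0,0,0],[1,0,0,0,0,0,0]]
  ]
}}

```text
clock: 55.7
position: [639.7, -0.8, 84.0]
ee_rot: [-0.642, 0.766, 0.001, -0.001]
contact_force: [-0.6, -0.7, -0.6]
gripper_width: 85.5
```

```bash
python3 - <<'E'
from to import *
to([639.3,3.3,6],-99)
E
```

```text
pos [639.7  -0.8  84. ] F [-0.6 -0.7 -0.6] t 55.7 w 85.5
shift [-4.  1. 78.] mm turn [ 0.002 -0.    -0.019]
```

Emit:
{"method": "drive_tool", "body": {
  "moves": [
    [[1,-0.004,0.001,0.03,0.002,0,-0.019],[1,0,0,0.03,0,0,0],[1,0,0,0,0,0,0]]
  ]
}}

```text
clock: 56.0
position: [641.3, 3.2, 25.0]
ee_rot: [-0.647, 0.762, -0.001, 0.002]
contact_force: [-1.2, -0.5, -1.1]
gripper_width: 85.3
```

```bash
python3 - <<'E'
from to import *
to([639.3,3.3,6],-99)
E
```

```text
pos [641.3   3.2  25. ] F [-1.2 -0.5 -1.1] t 56.0 w 85.3
shift [ 0.2  2.1 19. ] mm turn [-0.004  0.001 -0.005]
```

Emit:
{"method": "drive_tool", "body": {
  "moves": [
    [[1,0,0.002,0.01,-0.004,0,-0.005],[1,0,0,0.006,0,0,0],[1,0,0,0.003,0,0,0],[1,0,0,0,0,0,0]]
  ]
}}

```text
clock: 56.4
position: [641.9, 2.8, 8.8]
ee_rot: [-0.648, 0.761, -0.001, 0.003]
contact_force: [0.5, -0.2, 0.2]
gripper_width: 85.3
```

```bash
python3 - <<'E'
from to import *
to([639.3,3.3,7],-99)
E
```

```text
pos [641.9   2.8   8.8] F [ 0.5 -0.2  0.2] t 56.4 w 85.3
shift [-0.1  2.6  1.8] mm turn [-0.006  0.002 -0.003]
```

Emit:
{"method": "drive_tool", "body": {
  "moves": [
    [[1,0,0.0025,0.002,-0.006,0.002,-0.003],[1,0,0.001,0,0,0,0],[0.75,0,0,0,0,0,0],[0.65,0,0,0,0,0,0],[0.6,0,0,0,0,0,0],[0.55,0,0,0,0,0,0],[0.4,0,0,0,0,0,0],[0.4,0,0,0,0,0,0]]
  ]
}}

```text
clock: 57.2
position: [639.7, 3.7, 9.5]
ee_rot: [-0.65, 0.76, -0.001, 0.002]
contact_force: [0.6, -0.1, -1.2]
gripper_width: 46.2
```

Emit:
{"method": "drive_tool", "body": {
  "moves": [
    [[0.68,0,0,0,0,0,0],[0.68,0,0,0,0,0,0],[0.68,0,0,0.004,0,0,0],[0.68,0,0,0.0025,0,0,0],[0.68,0,0,0.001,0,0,0]]
  ]
}}

```text
clock: 57.7
position: [639.6, 3.7, 0.9]
ee_rot: [-0.65, 0.76, -0.001, 0.002]
contact_force: [0.1, 0.5, -0.4]
gripper_width: 58.1
```

Emit:
{"method": "drive_tool", "body": {
  "moves": [
    [[0.68,0,0,-0.004,0,0,0],[0.68,0,0,0,0,0,0],[0.6,0,0,0,0,0,0],[0.4,0,0,0,0,0,0],[0.4,0,0,0,0,0,0],[0.4,0,0,0,0,0,0]]
  ]
}}

```text
clock: 58.3
position: [639.7, 3.7, 5.4]
ee_rot: [-0.65, 0.76, -0.001, 0.002]
contact_force: [1.1, -0.2, -0.2]
gripper_width: 46.5
```

Gripped lower (TCP z 5.4). Lift a little and look.

Emit:
{"method": "drive_tool", "body": {
  "moves": [
    [[0.4,0,0,-0.01,0,0,0],[0.4,0,0,-0.02,0,0,0],[0.4,0,0,-0.03,0,0,0],[0.4,0,0,-0.03,0,0,0],[0.4,0,0,-0.03,0,0,0],[0.4,0,0,0,0,0,0]]
  ]
}}

```text
clock: 58.9
position: [635.1, 2.9, 125.9]
ee_rot: [-0.649, 0.761, 0.003, -0.004]
contact_force: [1.8, 1.0, -2.9]
gripper_width: 46.8
```

```bash
python3 snap.py 20; python3 - <<'E'
from to import *
a=cv2.imread("pics/side20.png");crop(a,160,130,360,270,"s20.png",4)
def pour(th,y,z,spoutoff=120,zoff=-1.6):
    yax=np.array([0.170,0.985,0]); h=-yax; dn=np.array([0,0,-1.])
    sp=np.array([556.2,-337.1,0])+y*yax+np.array([0,0,z])
    return sp-spoutoff*(np.cos(th)*h+np.sin(th)*dn)-zoff*(np.cos(th)*dn-np.sin(th)*h)
for th,y,z in((0.15,20,225),(0.15,20,190),(.3,20,186),(.45,20,186),(.6,20,186)): print(th,z,pour(th,y,z).round(1))
to(pour(0.15,20,225),-99.8,0.15)
E
```

```text
0.15 225 [ 579.8 -200.3  241.4]
0.15 190 [ 579.8 -200.3  206.4]
0.3 186 [ 579.2 -204.   219.9]
0.45 186 [ 578.1 -210.3  236.8]
0.6 186 [ 576.6 -219.   252.4]
pos [631.7   2.7 120.9] F [-1.1  1.1 -4.6] t 59.0 w 46.8
shift [ 209.1   21.  -119.3] mm turn [ 0.019 -0.154  0.009]
```

View pics/s20.png

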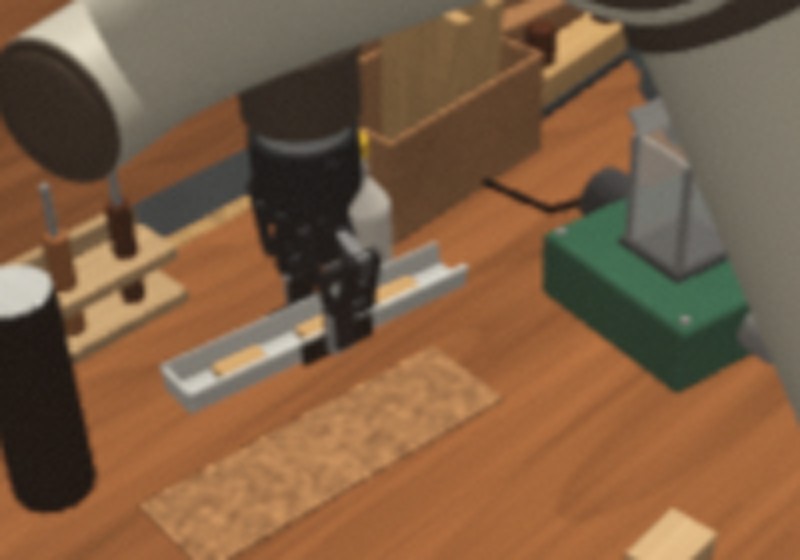

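Emit:
{"method": "drive_tool", "body": {
  "moves": [
    [[0.4,0,0,-0.01,0.01,0,0.005],[0.4,0,0,-0.02,0.009,0,0.004],[0.4,0,0,-0.025,0,0,0],[0.4,0.006,0,-0.025,0,0,0],[0.4,0.012,0.002,-0.02,0,0,0],[0.4,0.018,0.003,-0.012,0,0,0],[0.4,0.024,0.003,-0.006,0,0,0],[0.4,0.026,0.003,0,0,0,0],[0.4,0.026,0.003,0,0,0,0],[0.4,0.024,0.003,0,0,0,0],[0.4,0.018,0.002,0,0,0,0],[0.4,0.012,0.001,0,0,0,0],[0.4,0.006,0,0,0,0,0],[0.4,0,0,0,0,0,0]]
  ]
}}

```text
clock: 60.4
position: [567.5, -172.9, 226.4]
ee_rot: [-0.642, 0.766, 0.011, -0.018]
contact_force: [-0.0, 0.3, -3.8]
gripper_width: 46.5
```

```bash
cat > pour.py <<'E'
from to import *
def pour(th,y,z,spoutoff=120,zoff=-1.6):
    yax=np.array([0.170,0.985,0]); h=-yax; dn=np.array([0,0,-1.])
    sp=np.array([556.2,-337.1,0])+y*yax+np.array([0,0,z])
    return sp-spoutoff*(np.cos(th)*h+np.sin(th)*dn)-zoff*(np.cos(th)*dn-np.sin(th)*h)
E
python3 snap.py 21; python3 - <<'E'
from pour import *
to(pour(0.0,20,215),-99.8,0.0)
a=cv2.imread("pics/side21.png");crop(a,180,90,400,250,"s21.png",3.5)
a=cv2.imread("pics/top21.png");crop(a,220,130,430,270,"t21.png",3.7)
E
```

```text
pos [ 568.  -172.   226.5] F [ 0.5 -0.1 -3.3] t 60.5 w 46.7
shift [ 24.5 -17.1  12.8] mm turn [ 0.039 -0.013 -0.004]
```

View pics/s21.png

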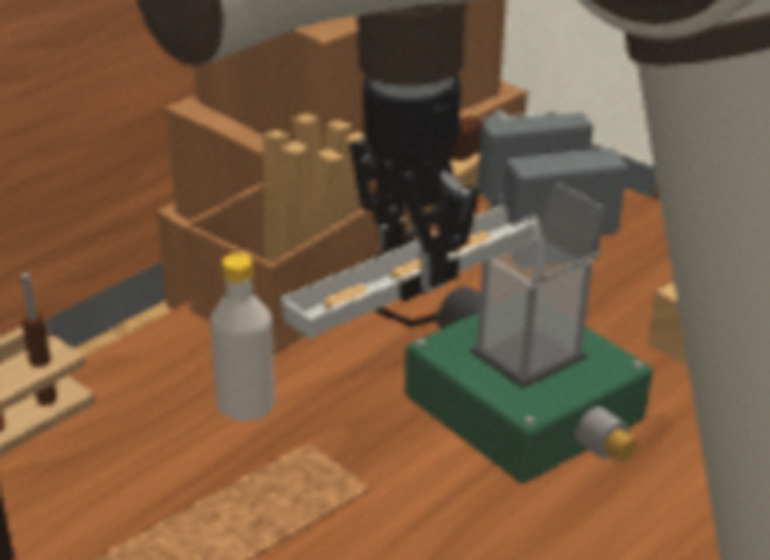

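View pics/t21.png

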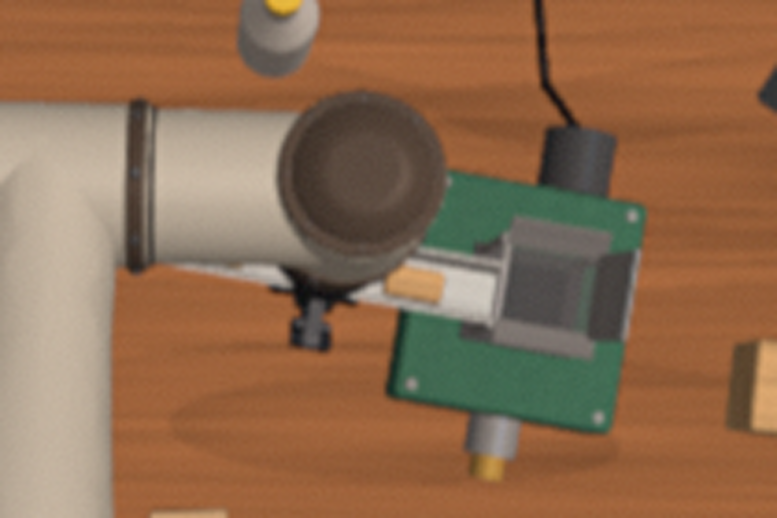

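Emit:
{"method": "drive_tool", "body": {
  "moves": [
    [[0.4,0.004,-0.004,0,0.013,-0.005,-0.002],[0.4,0.007,-0.006,0,0.013,-0.004,-0.002],[0.4,0.007,-0.005,0,0.013,-0.004,0],[0.4,0.004,-0.003,0,0,0,0],[0.4,0.002,-0.001,0,0,0,0],[0.4,0,0,0,0,0,0]]
  ]
}}

```text
clock: 61.1
position: [585.2, -199.2, 226.2]
ee_rot: [-0.646, 0.764, -0.001, 0.002]
contact_force: [0.4, -0.1, -2.1]
gripper_width: 46.4
```

```bash
python3 - <<'E'
from pour import *
to(pour(0.0,20,215),-99.8,0.0)
to(pour(0.2,20,192),-99.8,0.2)
E
```

```text
pos [ 585.2 -199.2  226.2] F [ 0.4 -0.1 -2.1] t 61.1 w 46.4
shift [ 0.8  5.2 12.7] mm turn [-0.004  0.001  0.004]
pos [ 585.2 -199.2  226.2] F [ 0.4 -0.1 -2.1] t 61.1 w 46.4
shift [ 2.9  5.2 11.9] mm turn [-0.003 -0.199  0.004]
```

Emit:
{"method": "drive_tool", "body": {
  "moves": [
    [[0.4,0,0.003,0,-0.003,0,0.004],[0.4,0,0.002,0,0,0,0],[0.4,0.001,0,0.002,0,-0.05,0],[0.4,0.001,0,0.002,0,-0.05,0],[0.4,0.001,0,0.002,0,-0.05,0],[0.4,0,0,0.002,0,-0.05,0],[0.4,0,0,0,0,0,0]]
  ]
}}

```text
clock: 61.8
position: [578.4, -198.8, 218.2]
ee_rot: [-0.642, 0.76, 0.067, 0.079]
contact_force: [-0.0, -0.6, -2.3]
gripper_width: 46.8
```

```bash
python3 snap.py 22; python3 - <<'E'
from pour import *
to(pour(0.2,20,190),-99.8,0.2)
a=cv2.imread("pics/side22.png");b=cv2.imread("pics/top22.png")
x=cv2.resize(a[100:240,250:400],(400,373),interpolation=cv2.INTER_CUBIC); y=cv2.resize(b[160:275,290:415],(400,373),interpolation=cv2.INTER_CUBIC); cv2.imwrite("pics/st22.png",np.hstack([x,y]))
E
```

```text
pos [ 578.5 -198.2  218.5] F [-0.2  0.1 -3.7] t 61.9 w 46.8
shift [ 4.1 -1.6  5.5] mm turn [0.001 0.006 0.005]
```

View pics/st22.png

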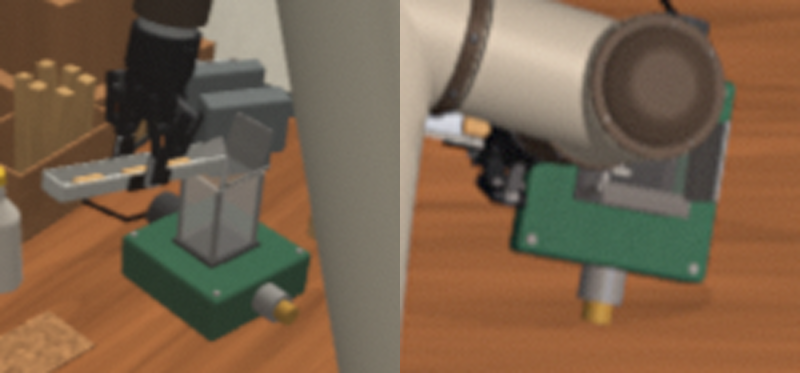

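Emit:
{"method": "drive_tool", "body": {
  "moves": [
    [[0.4,0.004,-0.0015,0.0035,0,0,0.004],[0.4,0,0,-0.0036,0,-0.03,0],[0.4,0,0,-0.0036,0,-0.03,0],[0.4,0,0,-0.0036,0,-0.03,0],[0.4,0,0,-0.0036,0,-0.03,0],[0.4,0,0,-0.0036,0,-0.03,0],[0.4,0,0,0,0,0,0]]
  ]
}}

```text
clock: 62.6
position: [579.1, -204.7, 233.1]
ee_rot: [-0.636, 0.75, 0.117, 0.138]
contact_force: [0.3, -0.3, -4.1]
gripper_width: 46.9
```

```bash
cat > look.py <<'E'
from pour import *
import sys
k=sys.argv[1]; a=cv2.imread(f"pics/side{k}.png");b=cv2.imread(f"pics/top{k}.png")
x=cv2.resize(a[100:240,250:400],(400,373),interpolation=cv2.INTER_CUBIC); y=cv2.resize(b[160:275,290:415],(400,373),interpolation=cv2.INTER_CUBIC); cv2.imwrite(f"pics/st{k}.png",np.hstack([x,y]))
E
python3 snap.py 23; python3 look.py 23; python3 - <<'E'
from pour import *
to(pour(0.35,20,188),-99.8,0.35)
E
```

```text
pos [ 578.9 -204.   232.7] F [-0.1 -0.2 -3.2] t 62.7 w 46.5
shift [ 3.5 -0.3  4.1] mm turn [0.004 0.013 0.006]
```

View pics/st23.png

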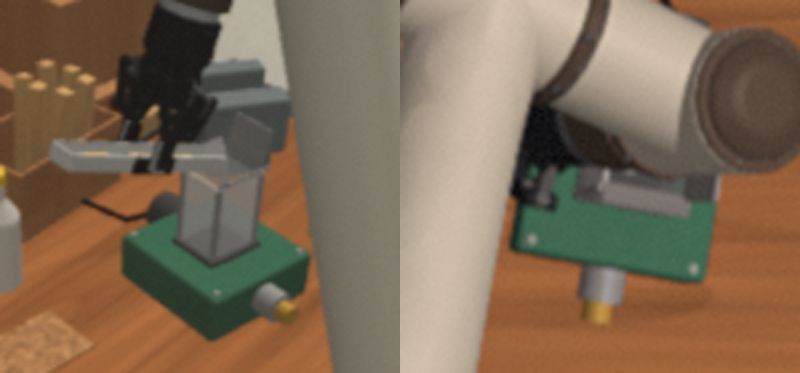

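Emit:
{"method": "drive_tool", "body": {
  "moves": [
    [[0.4,0.003,0,-0.002,0,-0.03,0.004],[0.4,0,0,-0.0036,0,-0.03,0],[0.4,0,0,-0.0036,0,-0.03,0],[0.4,0,0,-0.0036,0,-0.03,0],[0.4,0,0,-0.0036,0,-0.03,0],[0.4,0,0,0,0,0,0],[0.4,0,0,0,0,0,0]]
  ]
}}

```text
clock: 63.4
position: [577.1, -214.7, 247.3]
ee_rot: [-0.623, 0.738, 0.169, 0.197]
contact_force: [0.6, 0.8, -3.5]
gripper_width: 46.9
```

```bash
python3 snap.py 24; python3 look.py 24; python3 - <<'E'
from pour import *
to(pour(0.5,20,188),-99.8,0.5)
E
```

```text
pos [ 577.  -214.4  247.2] F [-0.1  0.3 -3. ] t 63.5 w 46.6
shift [ 0.2 -0.4  3.4] mm turn [0.005 0.025 0.002]
```

View pics/st24.png

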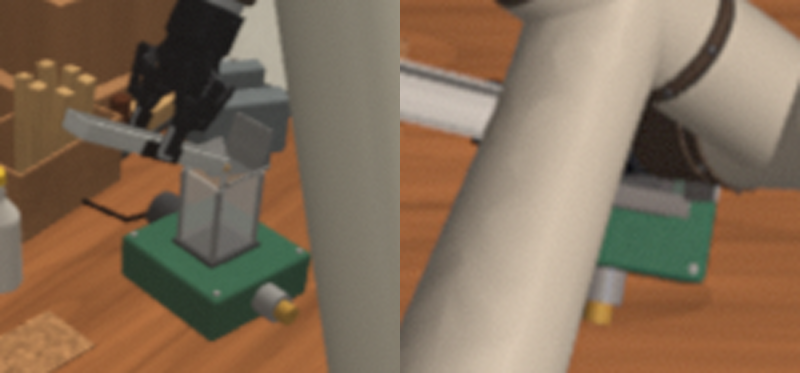

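Emit:
{"method": "drive_tool", "body": {
  "moves": [
    [[0.4,0,0,-0.0036,0,-0.03,0],[0.4,0,0,-0.0036,0,-0.03,0],[0.4,0,0,-0.0036,0,-0.03,0],[0.4,0,0,0,0,0,0],[0.4,0,0,0,0,0,0],[0.4,0,0,0,0,0,0],[0.4,0,0,0,0,0,0]]
  ]
}}

```text
clock: 64.2
position: [576.3, -220.2, 257.5]
ee_rot: [-0.615, 0.727, 0.199, 0.233]
contact_force: [-0.5, 0.4, -2.5]
gripper_width: 46.5
```

```bash
python3 snap.py 25; python3 - <<'E'
from pour import *
to(pour(0.6,20,188),-99.8,0.6)
a=cv2.imread("pics/side25.png"); crop(a,290,120,370,210,"s25.png",6.5)
E
```

```text
pos [ 576.2 -220.1  257.5] F [ 0.8 -0.  -2.9] t 64.3 w 46.8
shift [ 0.8 -0.2  3.1] mm turn [0.005 0.022 0.003]
```

View pics/s25.png

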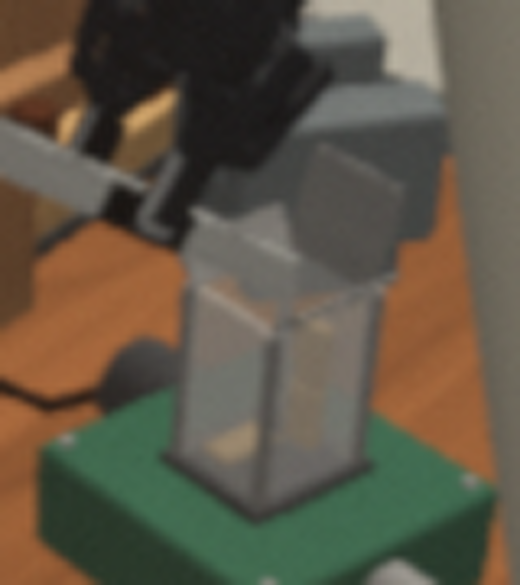

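Emit:
{"method": "drive_tool", "body": {
  "moves": [
    [[0.4,-0.012,0,-0.017,0,0,0],[0.4,-0.014,0,-0.02,0,0,0],[0.4,-0.02,0,0,0,0.11,0],[0.4,-0.02,0,0,0,0.12,0],[0.4,-0.03,0,0,0,0.12,0],[0.4,-0.03,0,0,0,0.12,0],[0.4,-0.03,0,0,0,0.1,0],[0.4,-0.03,0,0,0,0,0],[0.4,0,0,0,0,0,0]]
  ]
}}

```text
clock: 65.2
position: [601.5, -66.6, 350.6]
ee_rot: [-0.645, 0.764, 0.014, 0.012]
contact_force: [-0.3, -0.9, -2.2]
gripper_width: 46.5
```

```bash
python3 snap.py 26; python3 - <<'E'
from pour import *
to([639.3,3.3,60],-99,0)
a=cv2.imread("pics/side26.png"); b=cv2.imread("pics/top26.png")
x=cv2.resize(a[110:220,270:380],(400,400),interpolation=cv2.INTER_CUBIC); y=cv2.resize(b[170:260,320:410],(400,400),interpolation=cv2.INTER_CUBIC); cv2.imwrite("pics/st26.png",np.hstack([x,y]))
crop(b,180,120,330,230,"t26.png",5)
E
```

```text
pos [601.1 -69.8 350.5] F [-0.1  0.1 -3.1] t 65.3 w 46.9
shift [-68.3 -26.7 292.9] mm turn [ 0.005  0.035 -0.014]
```

View pics/st26.png

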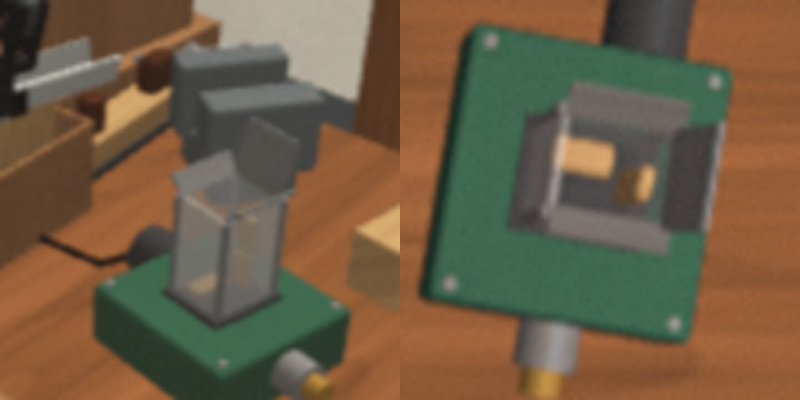

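View pics/side26.png

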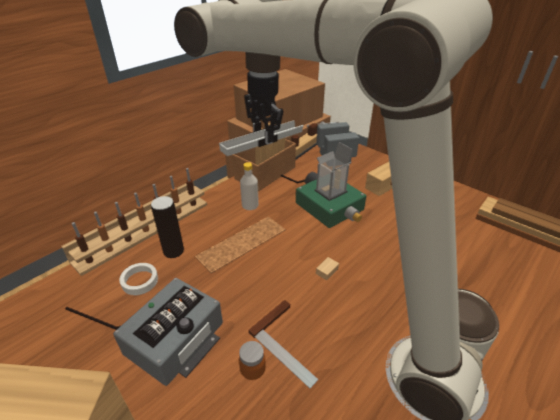

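```bash
python3 - <<'E'
from pour import *
bgr=cv2.imread("pics/top26.png"); C=cloud("top",np.load("top26.npy"))
b=(C[...,0]>520)&(C[...,0]<592)&(C[...,1]<-306)&(C[...,1]>-368)
hs=cv2.cvtColor(bgr,cv2.COLOR_BGR2HSV); m=b&(hs[...,0]>10)&(hs[...,0]<25)&(hs[...,1]>70)
p=C[m]; print(len(p),np.percentile(p[:,2],[0,25,50,75,100]).round(0))
# mat
f=hs; u0,v0,u1,v1=180,150,300,215
crop(bgr,u0,v0,u1,v1,"mat26.png",6)
E
```

```text
169 [ 64.  74.  77. 127. 176.]
```

View pics/mat26.png

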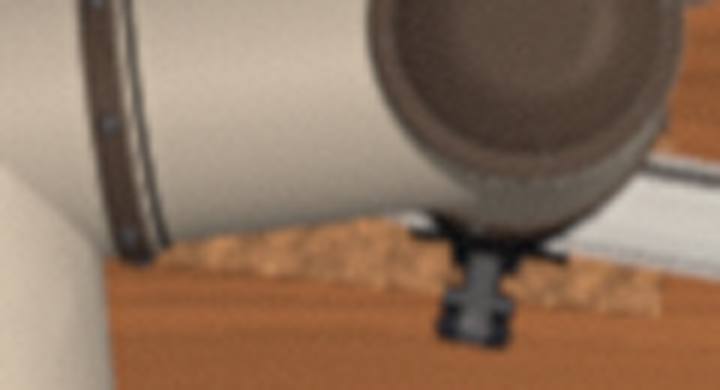

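Emit:
{"method": "drive_tool", "body": {
  "moves": [
    [[0.4,-0.03,-0.01,0.01,0.005,0.035,-0.014],[0.4,-0.025,-0.01,0.04,0,0,0],[0.4,-0.01,-0.005,0.045,0,0,0],[0.4,0,0,0.045,0,0,0],[0.4,0,0,0.045,0,0,0],[0.4,0,0,0.035,0,0,0],[0.4,0,0,0.02,0,0,0],[0.4,0,0,0,0,0,0]]
  ]
}}

```text
clock: 66.1
position: [638.6, -20.3, 105.4]
ee_rot: [-0.642, 0.767, -0.001, 0.002]
contact_force: [-0.4, -0.4, -3.1]
gripper_width: 46.6
```

```bash
python3 - <<'E'
from pour import *
print(plane("top",242.2,182.4,4).round(1))
to([639.7,3.0,40],-99,0)
E
```

```text
[641.3  -2.2   4. ]
pos [638.6 -20.3 105.4] F [-0.4 -0.4 -3.1] t 66.1 w 46.6
shift [-23.    3.2  65.4] mm turn [-0.003  0.002 -0.019]
```

Emit:
{"method": "drive_tool", "body": {
  "moves": [
    [[0.4,-0.015,0.002,0.02,-0.003,0.002,-0.019],[0.4,-0.006,0.001,0.025,0,0,0],[0.4,0,0,0.015,0,0,0],[0.4,0,0,0,0,0,0]]
  ]
}}

```text
clock: 66.5
position: [643.6, -3.8, 49.1]
ee_rot: [-0.647, 0.763, -0.003, 0.003]
contact_force: [0.0, 0.2, -3.6]
gripper_width: 46.4
```

```bash
python3 - <<'E'
from pour import *
to([640.3,1.0,5.4],-99,0)
E
```

```text
pos [643.6  -3.8  49.1] F [ 0.   0.2 -3.6] t 66.5 w 46.4
shift [-4.1  4.4 43.6] mm turn [-0.008  0.001 -0.007]
```

Emit:
{"method": "drive_tool", "body": {
  "moves": [
    [[0.4,-0.004,0.004,0.012,-0.008,0.001,-0.007],[0.4,0,0,0.012,0,0,0],[0.4,0,0,0.008,0,0,0],[0.4,0,0,0,0,0,0]]
  ]
}}

```text
clock: 66.9
position: [643.7, -0.3, 19.6]
ee_rot: [-0.649, 0.761, -0.002, 0.003]
contact_force: [-0.7, 0.5, -3.2]
gripper_width: 46.7
```

```bash
python3 - <<'E'
from pour import *
to([640.3,1.0,5.4],-99,0)
E
```

```text
pos [ 6.437e+02 -3.000e-01  1.960e+01] F [-0.7  0.5 -3.2] t 66.9 w 46.7
shift [-0.7  3.7 14.2] mm turn [-0.007  0.003 -0.001]
```

Emit:
{"method": "drive_tool", "body": {
  "moves": [
    [[0.4,-0.001,0.003,0.006,-0.007,0.003,0],[0.4,0,0,0.004,0,0,0],[0.4,0,0,0.002,0,0,0],[0.4,0,0,0.001,0,0,0]]
  ]
}}

```text
clock: 67.3
position: [641.6, 1.5, 6.6]
ee_rot: [-0.649, 0.761, -0.001, 0.001]
contact_force: [-0.2, 0.9, -2.5]
gripper_width: 46.8
```

```bash
python3 - <<'E'
from pour import *
to([640.3,1.0,5.4],-99,0)
E
```

```text
pos [641.6   1.5   6.6] F [-0.2  0.9 -2.5] t 67.3 w 46.8
shift [0.7 1.2 1.2] mm turn [-0.002 -0.    -0.001]
```

Emit:
{"method": "drive_tool", "body": {
  "moves": [
    [[0.4,0,0,0.002,0,0,0],[0.4,0,0,0.0008,0,0,0]]
  ]
}}

```text
clock: 67.5
position: [642.0, 1.5, 5.3]
ee_rot: [-0.65, 0.76, -0.001, 0.001]
contact_force: [-2.3, 0.4, 2.7]
gripper_width: 46.9
```

Emit:
{"method": "drive_tool", "body": {
  "moves": [
    [[0.6,0,0,0,0,0,0],[0.65,0,0,0,0,0,0],[0.8,0,0,0,0,0,0],[0.8,0,0,-0.01,0,0,0],[0.9,0,0,-0.03,0,0,0],[0.9,0,0,-0.045,0,0,0],[0.9,0,0,-0.045,0,0,0],[0.9,-0.04,0,-0.03,0,0,0],[0.9,0,0.045,0,0,0,0],[0.9,0,0.045,0,0,0,0],[0.9,0,0.045,0,0,0,0],[0.9,0,0,0,0,0,0]]
  ]
}}

```text
clock: 68.7
position: [515.1, 63.2, 177.9]
ee_rot: [-0.649, 0.761, -0.005, 0.008]
contact_force: [0.9, -0.4, 0.9]
gripper_width: 76.9
```

```bash
python3 snap.py 27; python3 - <<'E'
from pour import *
s=arm.read_state(); print(np.round(s["position"],1),s["clock"])
E
```

```text
[520.6  63.9 179.2] 68.8
```

View pics/top27.png

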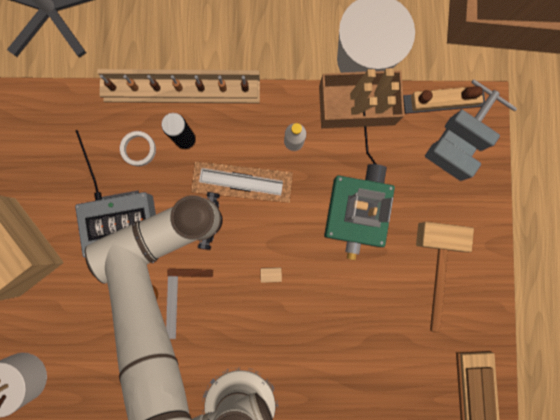

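View pics/side27.png

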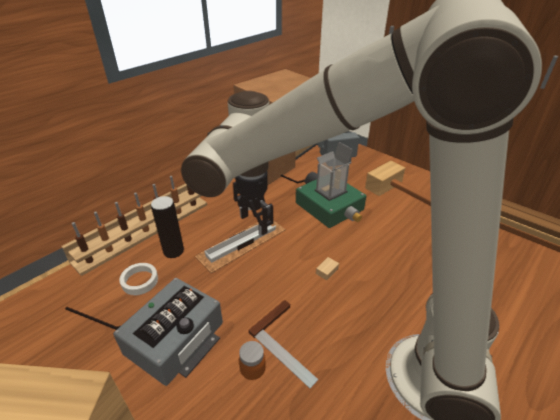

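```bash
python3 dig.py 27; python3 gaps.py 27 s | grep side; python3 chute.py 27; python3 - <<'E'
from h import *
a=cv2.imread("pics/side27.png");b=cv2.imread("pics/top27.png"); x=cv2.resize(a[140:220,300:370],(390,445),interpolation=cv2.INTER_CUBIC);y=cv2.resize(b[180:230,340:400],(390,445),interpolation=cv2.INTER_CUBIC);cv2.imwrite("pics/mag27.png",np.hstack([x,y]))
E
```

```text
side 54 gaps [(-22, 198), (-59, 119)] dark [(54, 29), (-41, 84)]
side 18 gaps [(14, 139), (-4, 109), (-25, 176), (-63, 125)] dark [(47, 45), (-3, 109), (-10, 107), (-51, 93)]
side -18 gaps [(15, 128), (-5, 126), (-22, 180), (-57, 123)] dark [(54, 40), (4, 113), (-8, 125), (-48, 99)]
side -54 gaps [(14, 114), (4, 107), (-21, 192), (-51, 150)] dark [(54, 31), (6, 107), (-2, 105), (-39, 116)]
top 27 [240.6 181.4] ctr [641.8   1.2  24. ] L [ 45.9 240. ] ang 81.5
centroid [637.2   7.8]
pca 86.0
```

View pics/mag27.png

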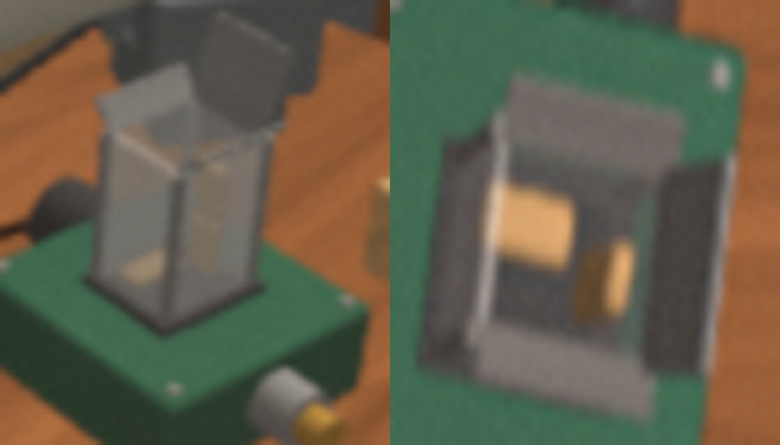

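View pics/dig27.png

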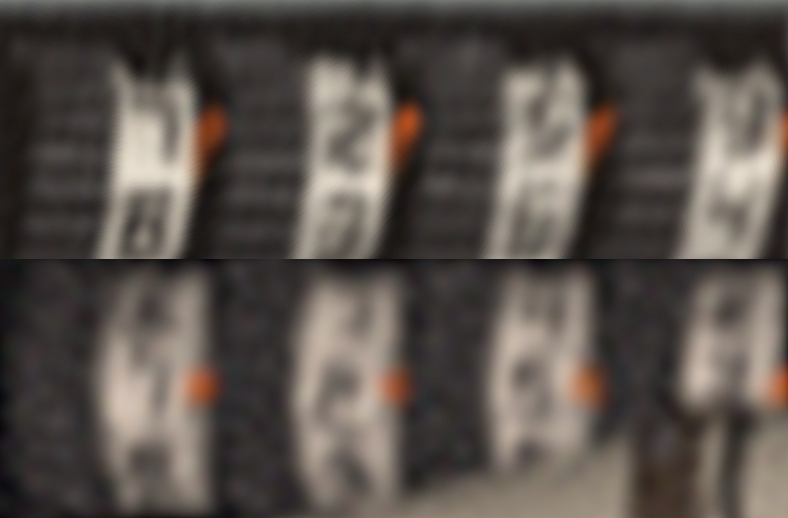

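```bash
python3 -c "
from bench import arm
print(arm.job_done()); print(arm.read_state()['clock'])"
```

```text
the job is handed in; nothing more can be done
None
the job is handed in; nothing more can be done
```

The whole job is done and handed in at about 69 s of the 208 s allowed; the hand-in gives no verdict.

- **Program:** I dialled 7-2-5-3, then pressed enter to about 15 N with the fingertip at 104 mm, its fully-down height. The last pictures read 7, 2, 5, 3, each within a few degrees of its pointer. I first misread wheel 3 and rolled it down to its low stop, then rolled it up to 5. Wheels 2 and 4 needed small corrections too. All of this was before enter was pressed.
- **Tenons:** Three were present, and one had been knocked a few centimetres aside, so I measured them again before picking. All three went into the chute and slid into the magazine at a tilt of about 0.6 rad. The last views show one lying flat and what look like two standing end to end, all below the rim. None is left on the bench or in the chute.
- **Chute:** It lies empty and right way up on its mat, within about 4 mm of the mat's centre, spout towards the feeder. The arm ended clear of everything, and nothing else on the bench looks moved.

One check was unclear: the depth readings in the magazine ran up to 176 mm, against a mouth at 175 mm. I took that as the rim, because the pictures show the stack well below it.

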